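Park the spring plunger and run the transfer slide out

TASK

The sample carriage of the transfer slide is locked by the red-handled spring plunger. Pull the plunger up only as far as you feel its soft end stop, without straining it, twist it clockwise (seen from above) to the red-marked rest notch and let it settle there so that it stays retracted when you let go. Then slide the carriage by its blue tab all the way to the other end of the base, with the bottle still standing upright in its nest, and leave everything else as it is.

Things in the scene. Friction and masses are not known exactly. Their poses are not given: they have to be found in the camera images.
- slide_base: Grey bench fixture fixed to the table: base plate 140 x 365 x 14 mm with rails and an aluminium bridge (136 x 44 mm, top at 58 mm) that carries the plunger. Origin on the table; reaches from +155 to -210 mm in its own y, 70 mm either side in x, z up. The carriage travels along its -y. The plunger axis is at x = 0, y = +100 mm.
- plunger: Spring plunger: upright rod locking the carriage. Red T grip on top (bar 44 x 14 x 24 mm high); lower down a cross pin, 5 mm thick, 35 mm long, sitting in a slot of the steel collar. Origin on its axis, at table height when fully down. x = length of bar and cross pin, y = across the 14 mm thickness, z up. At the start the bar lies along the base's x. It snaps down the slot if let go there.
- plunger_grip (a point): Centre of the red T grip, 128 mm above the table when down; the bar reaches 12 mm above and below it. Axes as plunger. Pull: about 5 N at first, growing 0.2 N per mm; past the soft end stop 12 N per mm more. The plunger must never press on stop, collar or carriage with more than 20 N.
- collar_axis (a point): Point on the plunger's axis on top of the bridge, 58 mm above the table. Round it stands the slotted steel collar, 36 mm diameter. It is set on a thread: its rim is 85 to 99 mm above the table, a different unmeasured height each time. Rest notch: 3 mm deep, with a red floor and a red stripe outside, 70 degrees clockwise from the slot (seen from above).
- plunger_lift (a joint): Lift, m; 0 = fully down, locking. The cross pin clears the collar's rim at 0.009 to 0.023 (depends on the unmeasured collar height); 1.2 mm above that comes the soft end stop. Seated in the rest notch it stands 3 mm below the rim: 0.006 to 0.020. Let go on the rim outside the notch it just rests there, unseated.
- plunger_turn (a joint): Turn, rad, clockwise seen from above; 0 = slot (about 0.07 play), 1.22 = rest notch (about 0.1 play). Turns freely only while the cross pin is above the rim.
- carriage: White carriage plate, 80 x 240 x 10 mm, its top 26 mm above the table, running in the rails. Same axes as the base; at the start (locked) its origin coincides with that of the base. The locking pin reaches 4 mm into it. It takes about 2 N to slide.
- carriage_tab (a point): Grip point on the upright blue pull tab at the carriage's -y end: tab 50 mm wide (x), 12 mm thick (y), top at 85 mm, this point at its middle 70 mm above the table. Pinch it across its thickness (along y).
- nest (a point): Centre of the nest's floor on the carriage (top of the plate, 26 mm above the table), between walls 12 mm high, 43 mm apart; 90 mm from the tab.
- carriage_slide (a joint): Travel of the carriage along the base's -y, m: 0 = locked start, 0.080 = at the end stop.
- bottle: White reagent bottle with a black cap, 36 mm diameter, 66 mm high, about 55 g, standing loose in the nest; origin at the centre of its underside.
- flask: Conical flask, 64 mm diameter, 104 mm high, standing left of the slide; leave it alone. Origin at the centre of its underside.
- amber_bottle: Brown reagent bottle with a black cap, 36 mm diameter, 66 mm high, behind the slide; leave it alone.
- brown_bottle: A second brown reagent bottle, same size, behind the slide; leave it alone.

How it is judged:
By the outcome, as a careful person would: the job done as asked, in the order asked, and still so for the second after the job is handed in, with the robot touching nothing.
It also fails if it takes over 72 s, if anything falls off the work surface, if the arm or the gripper's body presses on something with over 40 N, if the wrist force passes 120 N, or if a joint passes its speed limit or range.

ROBOT

A 6-joint arm with a two-finger parallel gripper is mounted at the origin on a cart in front of the work surface, level with it; the furniture and walls round the work are solid. World frame = base frame: x ahead of the robot, y to its left, z up, the work surface at z = 0. Lengths are in m, angles in degrees, forces in N, time in s.
With the tool pointing down it reaches from about 0.4 to 0.825 m from the base axis. Payload 7 kg.
Tool frame: the origin (TCP) lies midway between the tips of the shut fingers; the grasp point (between the pads) lies 19 mm behind it (r.grasp_offset is the distance from the TCP to the grasp point, in m); z points along the fingers, x is the direction in which the jaws open and shut, and the axes are right-handed (so a half turn about z gives the same grasp; the last joint's range is limited). The gripper opens to 88 mm and grips with 3 to 60 N. Pads are 19 mm wide; open, the fingers measure 130 mm over their backs; the gripper's body (78 mm by 193 mm) begins 47 mm behind the grasp point.
Start: joints at [84.689, 20.546, 0.682, 0, -70.136, -16.507], TCP at [0.251, 0.627, 0.2] pointing down, gripper open.
Joint ranges: [-176.03, 176.03], [-82.01, 121.73], [-58.28, 71.71], [-173.87, 95.51], [-174.79, -0.11], [-173.66, 173.66]. Speed limits (degrees/s): [136.94, 136.94, 172.46, 180, 180, 180].

INTERFACE

Orientations are given as [roll, pitch, yaw] about the fixed x, y, z axes, in that order (R = Rz(yaw) Ry(pitch) Rx(roll)).
In Python, from plant import r gives the robot as it stands.
- The arm moves only by the tool step_arm, never from a script. Its argument "deltas" is a list of rows, each a list of 7 numbers: the turn, a rotation vector about the tool's x, y, z in rad, then the shift along the tool's x, y, z in mm, then the opening, from -1 (shut) to 1 (fully open), so that 0 is half open. In form: [[ax, ay, az, x, y, z, grip], ...]. A call has 1 to 10 rows; each row shifts and turns the pose as measured when the row begins, along the tool's axes as they then stand; what a row does not reach is not made up. A row lasts 1/10 s, in which the tool goes at most 50 mm and 8.59 degrees, less where a joint would pass 70% of its speed; a pose out of reach is approached as far as the arm can. A call with a gripper value outside its range is refused whole. The fingers move at their own pace and stop on an object; "squeeze" is the grip in N (left out, the last holds). Time passes only in rows, so rows that do not move let the fingers close. It gives the time, the measured TCP pose, the force and the opening at its end, in the units of the state.
- r.get_state(): the state, without advancing time (a new reading comes with each control period).
- r.capture(name): name is "scene" or "top"; returns the picture (420x560x3 uint8, red, green, blue); there is no depth.
- r.camera_info(name): a dict with "vertical_fov" (degrees; the focal length in pixels is half the picture's height over the tangent of half this angle, whatever the lens; pixels are square), "cx", "cy" (the principal point, pixels), "view" (4x4, takes a point from world to camera coordinates). Camera axes: x right, y down, z forward; pixel columns grow to the right and rows downward; lengths in m; the calibration is good to about 2 mm. A picture is of the moment at which its call begins. camera_info takes no time and is no camera call.
- r.close_job(): hands the job in, once; it reports no verdict.
The state is a dict: "time_s": time; "joints": joint angles; "qd": joint speeds; "joint_torque": joint torques, N m; "tcp_pos": TCP position; "eef_rot": TCP orientation; "contact_force": force on the tool from outside, world axes, zero at the start; "moment": the same for the moment, N m; "gripper_width": finger opening in m.
Only numpy, scipy, OpenCV 4.12 (cv2) and the standard library are available. Lean on these libraries where they do the work, as an engineer would, in place of code of your own. Each camera call takes 0.05 s, during which the arm holds its last target.

## Working session

There is one attempt and no reset: what is moved stays moved. The work goes in short steps, Python scripts to look and compute and a tool call to move; the robot and the scene stay as the last step left them, time stands still between calls to the robot, and variables do not carry over. Pictures are saved under pics/ and viewed, and the job is handed in when it is done.

Besides the shell and the picture viewer there is one more tool, called after "Call:" by a JSON object that holds its "method" and its "body". step_arm: Moves the arm, as the interface text tells. Its arguments: {"type":"object","properties":{"deltas":{"type":"array","items":{"type":"array","items":{"type":"number"}}},"squeeze":{"type":"number"}},"required":["deltas"]}

```bash
mkdir -p pics; ls; python3 - <<'E'
from plant import r
import cv2,numpy as np
for n in ("scene","top"):
    im=r.capture(n); cv2.imwrite(f"pics/{n}0.png",im[:,:,::-1])
    c=r.camera_info(n); print(n,c)
print(r.get_state(), r.grasp_offset)
E
```

```text
pics
scene {'vertical_fov': 44.90833196604723, 'cx': 291.4412699629184, 'cy': 207.81880965198945, 'view': array([[ 0.78757606, -0.61616433,  0.00809149, -0.29174476],
       [-0.38061475, -0.49674138, -0.77998745,  0.4028232 ],
       [ 0.48461982,  0.6112197 , -0.62574285,  0.66598011],
       [ 0.        ,  0.        ,  0.        ,  1.        ]])}
top {'vertical_fov': 48.54899344708251, 'cx': 280.61370369059256, 'cy': 215.92290839417697, 'view': array([[-0.00791991, -0.99994235,  0.00725123,  0.23002937],
       [-0.99907765,  0.0076066 , -0.04226092,  0.5355141 ],
       [ 0.04220332, -0.00757924, -0.99908029,  1.21689039],
       [ 0.        ,  0.        ,  0.        ,  1.        ]])}
{'time_s': 0.1, 'joints': array([ 8.46903892e+01,  2.05880024e+01,  6.40192515e-01, -1.63875039e-02,
       -7.01365904e+01, -1.65074114e+01]), 'qd': array([-0.05364685, -0.0485341 ,  0.07803516,  0.12408626,  0.02000002,
        0.05675329]), 'joint_torque': array([-4.99848138e-04, -5.84165275e+01,  2.93749988e+01,  7.01554075e+00,
        1.01995678e-02, -4.62542789e-05]), 'tcp_pos': array([0.25071461, 0.62620725, 0.19902196]), 'eef_rot': array([-1.79990788e+02, -8.52992674e-02, -1.11822609e+02]), 'contact_force': array([ 0.51170645,  0.45514343, -0.1387852 ]), 'moment': array([ 0.01984972, -0.02234823,  0.00521757]), 'gripper_width': 0.08750388823069365} 0.0188
```

View pics/scene0.png

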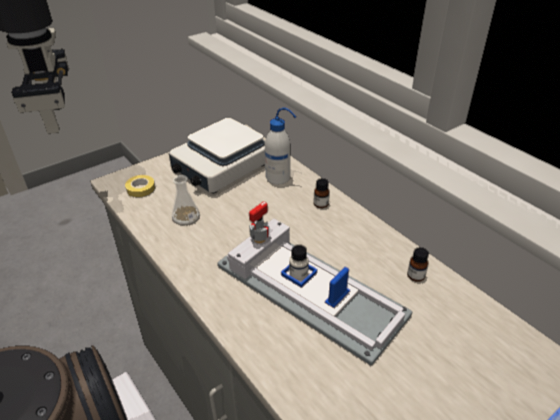

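View pics/top0.png

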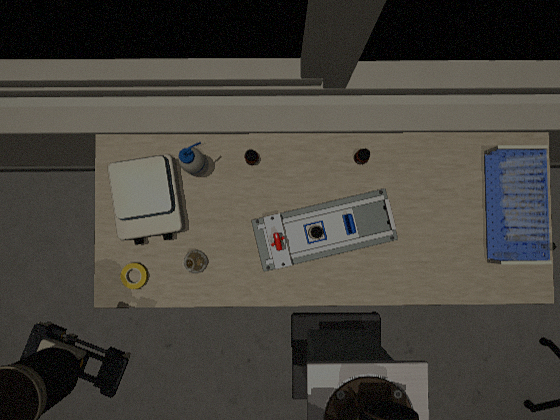

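The scene view shows the red grip at (259,213), the collar at (260,230), the white bottle at (299,262) and the blue tab at (338,287). In the top view the grip is at (279,240), the bottle at (316,232) and the tab at (349,223). Next I'll zoom in and measure.

```bash
cat > h.py <<'E'
import numpy as np,cv2
from plant import r
def cam(n):
    c=r.camera_info(n); f=210/np.tan(np.radians(c["vertical_fov"]/2)); return f,c["cx"],c["cy"],np.array(c["view"])
def ray(n,uv):
    f,cx,cy,V=cam(n); d=np.array([(uv[0]-cx)/f,(uv[1]-cy)/f,1.]); R=V[:3,:3]; o=-R.T@V[:3,3]; d=R.T@d; return o,d/np.linalg.norm(d)
def plane(n,uv,z):
    o,d=ray(n,uv); return o+d*(z-o[2])/d[2]
def tri(uva,uvb):
    o1,d1=ray("scene",uva); o2,d2=ray("top",uvb)
    s=np.linalg.lstsq(np.c_[d1,-d2],o2-o1,rcond=None)[0]
    p,q=o1+s[0]*d1,o2+s[1]*d2; return (p+q)/2,np.linalg.norm(p-q)*1e3
def proj(n,p):
    f,cx,cy,V=cam(n); q=V[:3,:3]@p+V[:3,3]; return np.array([cx+f*q[0]/q[2],cy+f*q[1]/q[2]])
def blobs(im,lo,hi,amin=8):
    h=cv2.cvtColor(im,cv2.COLOR_RGB2HSV); m=cv2.inRange(h,lo,hi)
    if lo[0]==0: m|=cv2.inRange(h,(170,lo[1],lo[2]),(180,255,255))
    n,l,s,c=cv2.connectedComponentsWithStats(m)
    return [(s[i],c[i],l==i) for i in range(1,n) if s[i][4]>=amin]
E
python3 - <<'E'
from h import *
for n in ("scene","top"):
    im=cv2.imread(f"pics/{n}0.png")[:,:,::-1].copy()
    for nm,lo,hi in(("red",(0,150,70),(8,255,255)),("blue",(100,150,50),(130,255,255))):
        for s,c,m in blobs(im,lo,hi):
            ys,xs=np.where(m); rc=cv2.minAreaRect(np.c_[xs,ys].astype(np.float32))
            print(n,nm,s,c.round(1),np.round(rc[0],1),np.round(rc[1],1),round(rc[2],1))
    x0,y0,w,h=((210,190,200,165) if n=="scene" else (245,180,160,100))
    k=4 if n=="scene" else 5
    c=cv2.resize(im[y0:y0+h,x0:x0+w],None,fx=k,fy=k,interpolation=cv2.INTER_CUBIC)
    c=np.clip(c.astype(float)*1.3,0,255).astype(np.uint8)
    cv2.imwrite(f"pics/{n}0z.png",c[:600,:800,::-1])
E
```

```text
scene red [250 204  17  18 197] [257.6 211.9] [258.1 211.6] [11.  21.8] 53.1
scene red [266 227   2   7   8] [266.9 229.6] [267.  229.9] [6.1 1. ] 80.5
scene blue [271 116  13  15 150] [276.9 124. ] [277. 123.] [14. 12.] 90.0
scene blue [272 157  11   2  20] [277.  157.4] [277.  157.5] [ 1. 10.] 90.0
scene blue [282 266  34  20 149] [298.4 276. ] [298.7 275.8] [18.6 33.2] 87.4
scene blue [326 268  23  39 487] [337.9 287.6] [338.2 287.2] [19.1 38.2] 45.0
top red [271 233  11  17  94] [276.8 241.9] [275.2 241.5] [17.2  9.3] 77.0
top blue [179 143  22  20 155] [186.2 154.5] [190.8 153. ] [13.5 24.8] 66.8
top blue [538 178   7   5  13] [542.2 180.6] [541.8 181.1] [3.6 6.7] 63.4
top blue [343 214  13  21 121] [349.5 223.7] [349.  223.6] [19.2  9. ] 76.0
top blue [500 218   4   5  10] [501.6 219.7] [501.5 219.7] [1.7 4.4] 33.7
top blue [304 221  23  23  84] [314.9 231.8] [314.8 231.7] [19.2 19.2] 76.0
top blue [501 225   8   7  18] [503.8 227.7] [503.6 227.4] [3.7 8.1] 60.3
top blue [513 243   5   3   9] [515.2 243.9] [515. 244.] [2. 4.] 90.0
top blue [522 242   7   3  13] [524.5 243.2] [525. 243.] [2. 6.] 90.0
top blue [531 242   5   4  10] [533.3 243.5] [533.1 244. ] [3.2 3.5] 71.6
```

```bash
sleep 0.1
```

```text
(no output)
```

View pics/scene0z.png

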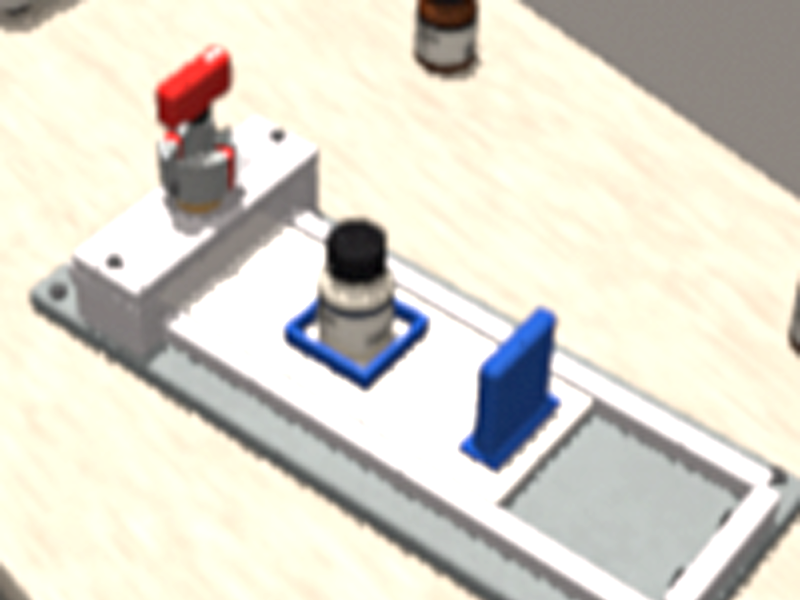

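View pics/top0z.png

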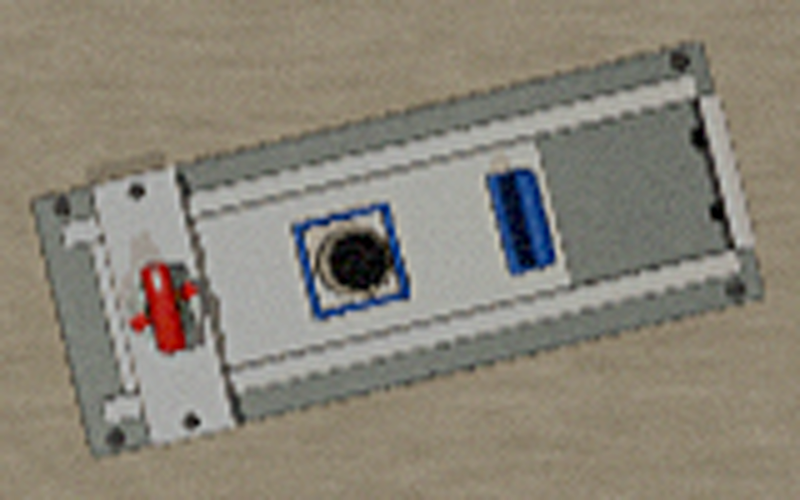

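```bash
python3 - <<'E'
from h import *
Z=lambda x,y:((x+.5)/5-.5+245,(y+.5)/5-.5+180)
S=lambda x,y:((x+.5)/4-.5+210,(y+.5)/4-.5+190)
cs=np.array([plane("top",Z(*p),.014)[:2] for p in((32,198),(97,458),(762,298),(700,42))])
print(cs.round(4)); 
print([np.linalg.norm(cs[i]-cs[(i+1)%4]).round(4) for i in range(4)])
# local corners: (x,y): far-left = +70,+155 ; near-left -70,155; near-right -70,-210; far-right 70,-210
L=np.array([[.07,.155],[-.07,.155],[-.07,-.21],[.07,-.21]])
M=np.c_[L-L.mean(0)]; C=cs-cs.mean(0)
th=np.arctan2((M[:,0]*C[:,1]-M[:,1]*C[:,0]).sum(),(M*C).sum()); R=np.array([[np.cos(th),-np.sin(th)],[np.sin(th),np.cos(th)]])
o=cs.mean(0)-R@L.mean(0); print("yaw",np.degrees(th),"o",o, "resid mm",((L@R.T+o-cs)*1e3).round(1).tolist())
print("plunger",o+R@[0,.1])
# bridge screws/bar in top view
print("bar top centre top-view @.14",plane("top",Z(164,308),.140)[:2])
bc=plane("top",Z(519,221),.085); print("tab box centre top",bc)
# triangulations
print("bar far end top", tri(S(221,50),Z(152,264)))
print("tab top R (far)", tri(S(545,312),Z(528,168)))
print("tab top L (near)", tri(S(490,362),Z(548,268)))
print("bottle cap top", tri(S(357,228),Z(362,258)))
for nm,p in(("plunger top",[0,.1,.14]),("bar far top",[.022,.1,.14]),("bar near",[-.022,.1,.14]),("rim85",[0,.1,.085]),("rim99",[0,.1,.099])):
    w=np.r_[o+R@p[:2],p[2]]
    a=proj("scene",w);b=proj("top",w); print(nm,w.round(4),"scene z",((a+.5-[210,190])*4-.5).round(0),"top z",((b+.5-[245,180])*5-.5).round(0))
E
```

```text
[[ 0.5291  0.3037]
 [ 0.3928  0.2705]
 [ 0.4736 -0.0794]
 [ 0.6088 -0.0491]]
[np.float64(0.1403), np.float64(0.3591), np.float64(0.1386), np.float64(0.3618)]
yaw 12.902204467325419 o [0.49494372 0.13821461] resid mm [[-0.5, 1.2], [-0.7, 3.2], [0.0, -2.7], [1.3, -1.7]]
plunger [0.47261496 0.23568987]
bar top centre top-view @.14 [0.47237013 0.23487534]
tab box centre top [0.51333431 0.0587103  0.085     ]
bar far end top (array([0.49306348, 0.2404223 , 0.13661688]), np.float64(0.14177025221941433))
tab top R (far) (array([0.5382895, 0.0546047, 0.0820271]), np.float64(3.697505775975571))
tab top L (near) (array([0.49116941, 0.0442777 , 0.08871792]), np.float64(3.1528186867075365))
bottle cap top (array([0.49518207, 0.13791769, 0.09592805]), np.float64(0.8738639563083831))
plunger top [0.4726 0.2357 0.14  ] scene z [191.  66.] top z [162. 307.]
bar far top [0.4941 0.2406 0.14  ] scene z [222.  43.] top z [151. 262.]
bar near [0.4512 0.2308 0.14  ] scene z [159.  89.] top z [173. 353.]
rim85 [0.4726 0.2357 0.085 ] scene z [195. 154.] top z [162. 306.]
rim99 [0.4726 0.2357 0.099 ] scene z [194. 132.] top z [162. 307.]
```

```bash
cat >> h.py <<'E'
from scipy.spatial.transform import Rotation as Ro
def st():
    s=r.get_state(); R=Ro.from_euler("xyz",s["eef_rot"],degrees=True); return s,np.array(s["tcp_pos"]),R
def to(p=None,yaw=None):
    "tool-frame shift (mm) to world p with present axes; rotvec (rad) to straight-down with yaw"
    s,t,R=st(); np.set_printoptions(suppress=True,precision=4)
    print("t",round(s["time_s"],2),"tcp",t,"rot",np.round(s["eef_rot"],2),"F",np.round(s["contact_force"],2),"M",np.round(s["moment"],3),"w",round(s["gripper_width"],4),"j",np.round(s["joints"],1))
    if p is not None: print("shift mm",R.inv().apply(np.array(p)-t)*1e3)
    if yaw is not None:
        print("rotvec",(R.inv()*Ro.from_euler("xyz",[180,0,yaw],degrees=True)).as_rotvec())
E
python3 -c "
from h import *
to([.4726,.2355,.2],-77.1)"
```

```text
t 0.1 tcp [0.2507 0.6262 0.199 ] rot [-179.99   -0.09 -111.82] F [ 0.51  0.46 -0.14] M [ 0.02  -0.022  0.005] w 0.0875 j [ 84.7  20.6   0.6  -0.  -70.1 -16.5]
shift mm [ 280.2276 -351.2242   -0.5044]
rotvec [ 0.0003 -0.0015 -0.606 ]
```

Call:
{"method": "step_arm", "body": {"deltas": [[0,0,0,14,-17,0,1],[0,0,0,28,-35,0,1],[0,0,0,28,-35,0,1],[0,0,0,28,-35,0,1],[0,0,0,28,-35,0,1],[0,0,0,28,-35,0,1],[0,0,0,28,-35,0,1],[0,0,0,28,-35,0,1],[0,0,0,28,-35,0,1],[0,0,0,28,-35,0,1]]}}

```text
time_s: 1.1
tcp_pos: [0.4628, 0.2448, 0.1953]
eef_rot: [180.0, -0.5, -111.3]
contact_force: [0.7, 1.2, 0.1]
gripper_width: 0.0877
```

```bash
python3 -c "
from h import *
to([.4726,.2355,.2],-77.1)"
```

```text
t 1.1 tcp [0.4628 0.2448 0.1953] rot [ 179.99   -0.5  -111.35] F [0.68 1.2  0.07] M [ 0.097 -0.129  0.068] w 0.0877 j [ 49.5   6.7 -18.4   0.2 -65.4  19.1]
shift mm [  5.1211 -12.5071  -4.6502]
rotvec [ 0.0027 -0.0085 -0.5978]
```

Call:
{"method": "step_arm", "body": {"deltas": [[0,0,-0.12,5,-11,-4,1],[0,0,-0.12,0,0,0,1],[0,0,-0.12,0,0,0,1],[0,0,-0.12,0,0,0,1],[0,0,-0.11,0,0,0,1],[0,0,0,0,0,0,1]]}}

```text
time_s: 1.7
tcp_pos: [0.4725, 0.228, 0.1979]
eef_rot: [179.5, -0.5, -76.8]
contact_force: [0.3, -0.8, 1.0]
gripper_width: 0.0881
```

```bash
python3 - <<'E'
from h import *
to([.4726,.2355,.2],-77.1)
im=r.capture("top"); cv2.imwrite("pics/top1.png",cv2.resize(im[170:290,210:370],None,fx=5,fy=5,interpolation=cv2.INTER_CUBIC)[:,:,::-1])
im=r.capture("scene"); cv2.imwrite("pics/scene1.png",cv2.resize(im[120:270,170:370],None,fx=4,fy=4,interpolation=cv2.INTER_CUBIC)[:,:,::-1])
E
```

```text
t 1.7 tcp [0.4725 0.228  0.1979] rot [179.49  -0.51 -76.79] F [ 0.32 -0.8   0.98] M [-0.014 -0.018 -0.073] w 0.0881 j [ 47.3   6.8 -17.9   0.1 -66.   55.8]
shift mm [-7.2438 -1.7897 -2.2181]
rotvec [ 0.0089 -0.0089  0.0053]
```

View pics/scene1.png

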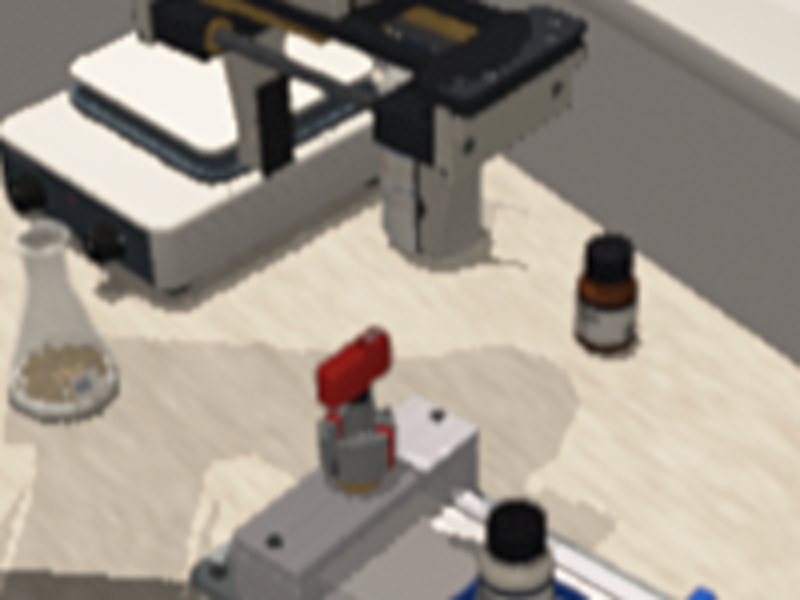

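The jaws now hang above the grip, opening along the base's y, with nothing in the way. I'll correct the pose and go down.

Call:
{"method": "step_arm", "body": {"deltas": [[0.009,-0.009,0.005,-7,-2,0,1],[0,0,0,0,0,0,1],[0,0,0,0,0,20,1],[0,0,0,0,0,20,1]]}}

```text
time_s: 2.2
tcp_pos: [0.4744, 0.238, 0.1596]
eef_rot: [-179.6, 0.2, -77.7]
contact_force: [-0.6, 0.2, -0.1]
gripper_width: 0.0878
```

```bash
python3 -c "
from h import *
to([.4726,.2355,.111],-77.1)"
```

```text
t 2.2 tcp [0.4744 0.238  0.1596] rot [-179.64    0.22  -77.75] F [-0.57  0.2  -0.13] M [-0.052  0.034 -0.018] w 0.0878 j [ 47.8   8.5 -21.2   0.  -59.9  54.4]
shift mm [ 2.209   2.6225 48.6154]
rotvec [-0.0063  0.0038 -0.0113]
```

Call:
{"method": "step_arm", "body": {"deltas": [[-0.006,0.004,-0.011,2,2.5,15,1],[0,0,0,0,0,15,1],[0,0,0,0,0,10,1],[0,0,0,0,0,5,1],[0,0,0,0,0,0,1]]}}

```text
time_s: 2.7
tcp_pos: [0.4709, 0.2347, 0.1102]
eef_rot: [179.8, -0.2, -77.2]
contact_force: [-0.3, 0.0, 0.2]
gripper_width: 0.0877
```

```bash
python3 -c "
from h import *
to([.4726,.2355,.111],-77.1)"
```

```text
t 2.7 tcp [0.4709 0.2347 0.1102] rot [179.78  -0.16 -77.15] F [-0.28  0.02  0.24] M [-0.019 -0.002  0.04 ] w 0.0877 j [ 47.9  11.3 -24.9   0.  -54.1  55. ]
shift mm [-0.4505 -1.8301 -0.8298]
rotvec [ 0.0039 -0.0027 -0.001 ]
```

Call:
{"method": "step_arm", "body": {"deltas": [[0.004,-0.003,0,0,-2,-0.5,0],[0,0,0,0,0,0,-0.3],[0,0,0,0,0,0,-0.3],[0,0,0,0,0,0,-0.5],[0,0,0,0,0,0,-0.5]], "squeeze": 5}}

```text
time_s: 3.2
tcp_pos: [0.4743, 0.2362, 0.1131]
eef_rot: [-179.8, 0.1, -77.1]
contact_force: [1.2, 0.5, -0.4]
gripper_width: 0.0533
```

```bash
python3 - <<'E'
from h import *
to([.4726,.2355,.111],-77.1)
im=r.capture("scene"); cv2.imwrite("pics/scene2.png",cv2.resize(im[160:280,180:340],None,fx=5,fy=5,interpolation=cv2.INTER_CUBIC)[:,:,::-1])
E
```

```text
t 3.2 tcp [0.4743 0.2362 0.1131] rot [-179.77    0.13  -77.14] F [ 1.16  0.5  -0.44] M [-0.039 -0.076 -0.042] w 0.0533 j [ 47.7  11.1 -24.7   0.  -53.9  55.1]
shift mm [0.2919 1.864  2.0578]
rotvec [-0.0039  0.0022 -0.0008]
```

View pics/scene2.png

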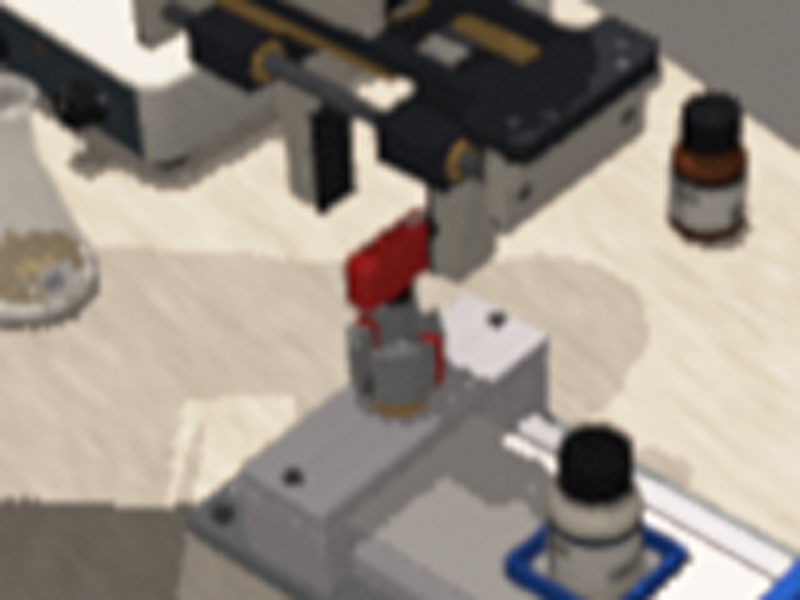

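```bash
python3 - <<'E'
from h import *
s,t,R=st()
for n,(x0,y0,k) in {"scene":(180,160,5),"top":(210,170,5)}.items():
    f=lambda p:((proj(n,np.array(p))+.5-[x0,y0])*k-.5).round(0)
    print(n,"tcp",f(t),"tips",f(t+R.apply([.0265,0,0])),f(t+R.apply([-.0265,0,0])),"bar ends",f([.4941,.2406,.128]),f([.4512,.2308,.128]),"bar c",f([.4726,.2357,.128]))
im=r.capture("top"); cv2.imwrite("pics/top2.png",cv2.resize(im[170:290,210:370],None,fx=5,fy=5,interpolation=cv2.INTER_CUBIC)[:,:,::-1])
E
```

```text
scene tcp [395. 285.] tips [447. 314.] [344. 257.] bar ends [429. 229.] [351. 286.] bar c [390. 257.]
top tcp [336. 353.] tips [390. 341.] [283. 366.] bar ends [327. 312.] [348. 402.] bar c [337. 357.]
```

View pics/top2.png

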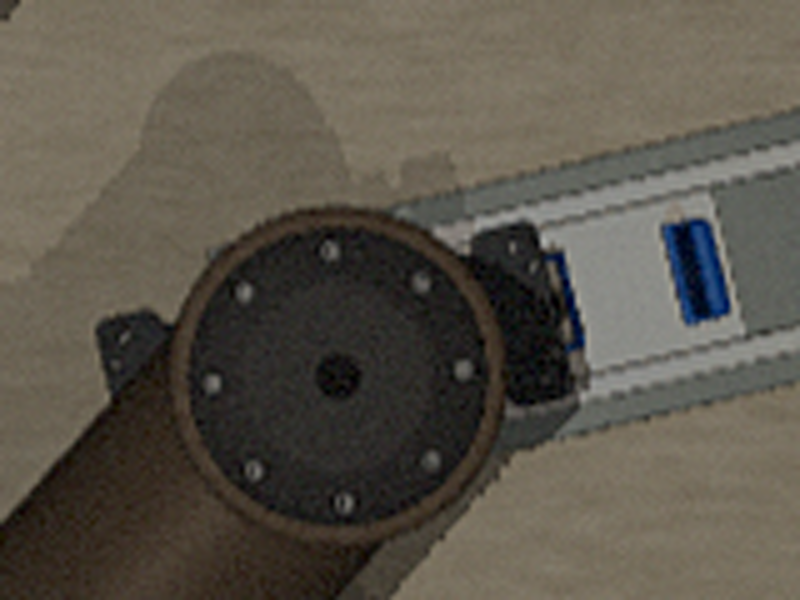

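```bash
python3 - <<'E'
from h import *
s,t,R=st()
im=cv2.resize(r.capture("scene")[170:250,200:300],None,fx=8,fy=8,interpolation=cv2.INTER_CUBIC)[:,:,::-1]
im=np.clip(im*1.5,0,255).astype(np.uint8).copy(); im=im[:600]
w=s["gripper_width"]/2
f=lambda p:tuple(((proj("scene",np.array(p))+.5-[200,170])*8-.5).round(0).astype(int).tolist())
for sx in(1,-1):
    for sy in(-.0095,.0095):
        for z,c in((0,(0,255,0)),(-.019,(255,255,0)),(-.04,(255,0,255))):
            cv2.circle(im,f(t+R.apply([sx*w,sy,z])),4,c,-1)
cv2.circle(im,f(t),4,(0,0,255),-1); print(s["time_s"],w,t)
cv2.imwrite("pics/ov.png",im)
print(proj("top",t+[0,0,.3]),proj("top",t+[0,0,.25]),proj("top",t+[0,0,.35]),"seen",(338.5)/5+209.5,376.5/5+169.5)
E
```

```text
3.3 0.02258972260809154 [0.47427926 0.23610388 0.11295141]
[276.75128284 241.97332015] [276.7789234 241.6095597] [276.72006792 242.38412045] seen 277.2 244.8
```

View pics/ov.png

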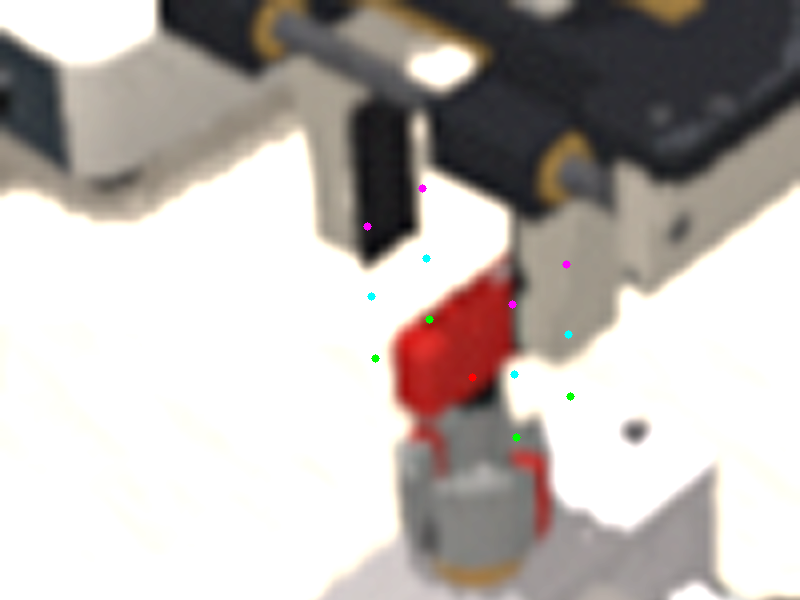

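Projecting the jaws into the scene view puts the finger bottoms about 28 mm higher than the reported TCP suggests (seen at y≈265, predicted at 358). I'll close part way and look again before trusting the height.

Call:
{"method": "step_arm", "body": {"deltas": [[-0.004,0.002,0,0,0,0,-0.4],[0,0,0,0,0,0,-0.4],[0,0,0,0,0,0,-0.4]]}}

```text
time_s: 3.65
tcp_pos: [0.4742, 0.236, 0.1128]
eef_rot: [179.9, -0.0, -77.1]
contact_force: [-0.2, 0.0, -0.2]
gripper_width: 0.0266
```

```bash
cat > ov.py <<'E'
from h import *
import sys
def ov(name,out,x0=200,y0=170,wd=100,hh=75,k=8):
    s,t,R=st()
    im=cv2.resize(r.capture(name)[y0:y0+hh,x0:x0+wd],None,fx=k,fy=k,interpolation=cv2.INTER_CUBIC)[:,:,::-1]
    im=np.clip(im*1.3,0,255).astype(np.uint8).copy()
    w=s["gripper_width"]/2
    f=lambda p:tuple(((proj(name,np.array(p))+.5-[x0,y0])*k-.5).round(0).astype(int).tolist())
    for sx in(1,-1):
        for sy in(-.0095,.0095):
            for z,c in((0,(0,255,0)),(-.019,(255,255,0)),(-.066,(255,0,255))):
                cv2.circle(im,f(t+R.apply([sx*w,sy,z])),4,c,-1)
    cv2.imwrite(out,im)
E
python3 - <<'E'
from ov import *
to([.4726,.2355,.111],-77.1)
ov("scene","pics/ov2.png")
E
```

```text
t 3.65 tcp [0.4742 0.236  0.1128] rot [179.95  -0.01 -77.15] F [-0.15  0.03 -0.22] M [-0.065  0.017 -0.019] w 0.0266 j [ 47.7  11.3 -24.5  -0.  -54.3  55.2]
shift mm [0.1831 1.6599 1.8338]
rotvec [ 0.0009 -0.0002 -0.0008]
```

View pics/ov2.png

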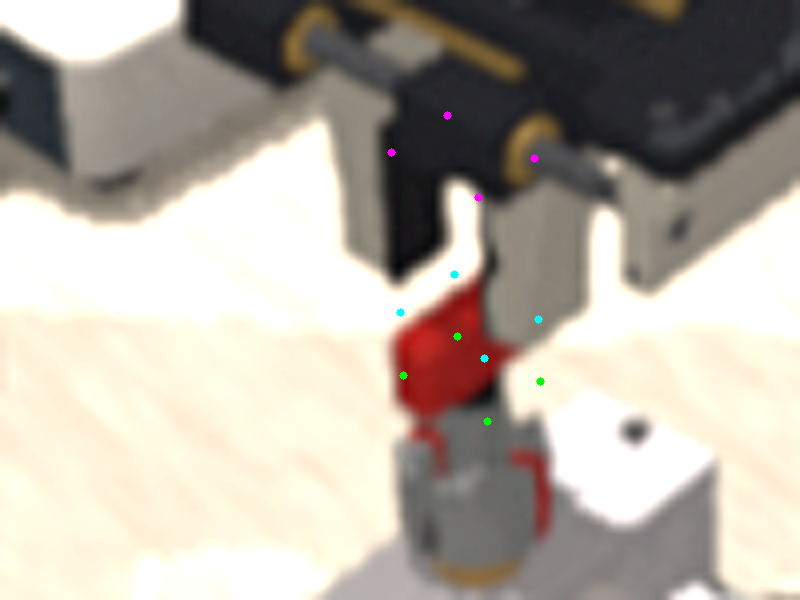

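```bash
python3 - <<'E'
from h import *
t=np.array([.2507,.6262,.199]); R=Ro.from_euler("xyz",[-180,-.09,-111.82],degrees=True); w=.04375
for n,x0,y0,wd,hh,k in(("scene",0,30,100,110,5),("top",10,300,140,110,5)):
    im=cv2.imread(f"pics/{n}0.png")[y0:y0+hh,x0:x0+wd]; im=np.clip(cv2.resize(im,None,fx=k,fy=k,interpolation=cv2.INTER_CUBIC)*1.8,0,255).astype(np.uint8).copy()
    f=lambda p:tuple(((proj(n,np.array(p))+.5-[x0,y0])*k-.5).round(0).astype(int).tolist())
    for sx in(1,-1):
        for sy in(-.0095,.0095):
            for z,c in((0,(0,255,0)),(-.019,(255,255,0)),(-.066,(255,0,255))):
                cv2.circle(im,f(t+R.apply([sx*w,sy,z])),4,c,-1)
    cv2.imwrite(f"pics/st_{n}.png",im)
E
```

```text
(no output)
```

View pics/st_scene.png

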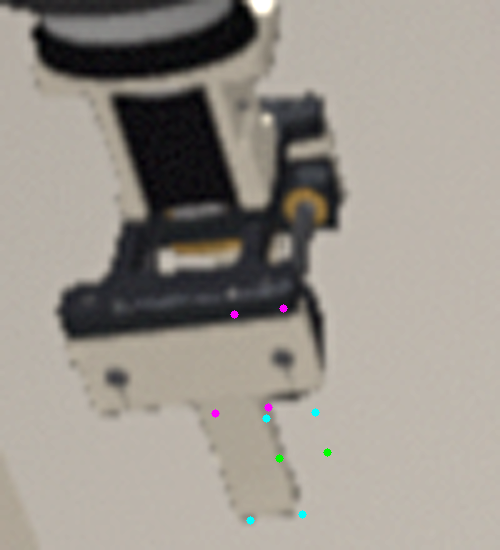

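View pics/st_top.png

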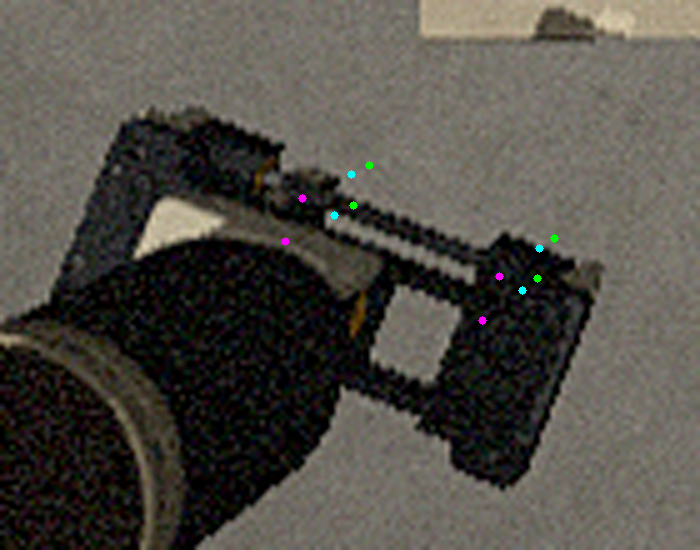

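The same offset shows in the start picture: the visible finger tip falls on the −19 mm level. Touch can settle it. I'll raise the arm 12 mm and close gently. If the reported TCP is right, the jaws stop at 14 mm on the bar; if the picture is right, they shut above it.

Call:
{"method": "step_arm", "body": {"deltas": [[0,0,0,0,1.5,-10,-0.4],[0,0,0,0,0,-2,-0.4],[0,0,0,0,0,0,-0.6],[0,0,0,0,0,0,-0.8],[0,0,0,0,0,0,-1],[0,0,0,0,0,0,-1]], "squeeze": 4}}

```text
time_s: 4.3
tcp_pos: [0.4727, 0.2358, 0.1263]
eef_rot: [180.0, 0.0, -77.1]
contact_force: [-0.8, 0.2, 0.2]
gripper_width: 0.0021
```

```bash
python3 - <<'E'
from ov import *
to([.4726,.2355,.111],-77.1)
ov("scene","pics/ov3.png")
E
```

```text
t 4.3 tcp [0.4727 0.2358 0.1263] rot [179.98   0.01 -77.14] F [-0.82  0.16  0.19] M [-0.066 -0.047  0.009] w 0.0021 j [ 47.8  10.4 -23.7  -0.  -56.   55.1]
shift mm [ 0.2723  0.1432 15.3109]
rotvec [ 0.0003  0.0002 -0.0007]
```

View pics/ov3.png

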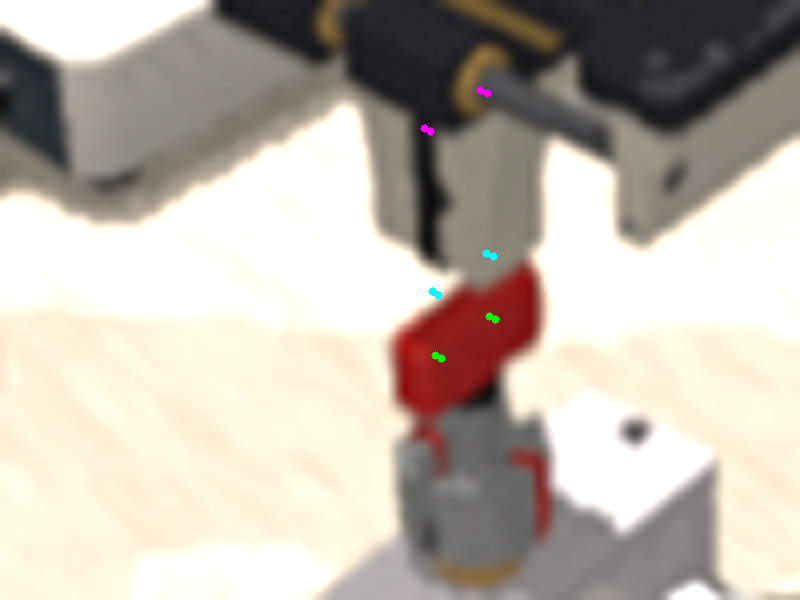

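The jaws shut to 2 mm above the bar with the finger tips at about (455,270), just over the bar's top edge. So the picture is right: the real tips sit about 20 mm above the reported TCP (near the −19 mm point). I'll use that offset for heights from now on, then open and go down to straddle the bar.

Call:
{"method": "step_arm", "body": {"deltas": [[0,0,0,0,0,0,0.1],[0,0,0,0,0,0,0.1],[0,0,0,0,0,0,0.1],[0,0,0,0,0,0,0.1],[0,0,0,0,0,0,0.1],[0,0,0,0,0,0,0.1]]}}

```text
time_s: 4.95
tcp_pos: [0.4726, 0.2356, 0.1258]
eef_rot: [179.9, -0.0, -77.1]
contact_force: [-0.2, 0.1, -0.7]
gripper_width: 0.0435
```

Call:
{"method": "step_arm", "body": {"deltas": [[0,0,0,0,0,8,0.1],[0,0,0,0,0,8,0.1],[0,0,0,0,0,6,0.1],[0,0,0,0,0,4,0.1],[0,0,0,0,0,0,0.1]]}}

```text
time_s: 5.45
tcp_pos: [0.472, 0.2352, 0.0968]
eef_rot: [179.9, -0.0, -77.2]
contact_force: [-0.1, -0.8, 0.2]
gripper_width: 0.0481
```

```bash
python3 - <<'E'
from ov import *
to([.4726,.2355,.092],-77.1)
ov("scene","pics/ov4.png")
E
```

```text
t 5.45 tcp [0.472  0.2352 0.0968] rot [179.87  -0.05 -77.15] F [-0.08 -0.84  0.18] M [-0.093  0.003  0.018] w 0.0481 j [ 47.8  12.2 -25.8  -0.  -52.2  55.1]
shift mm [-0.137  -0.6233  4.7893]
rotvec [ 0.0022 -0.0008 -0.001 ]
```

View pics/ov4.png

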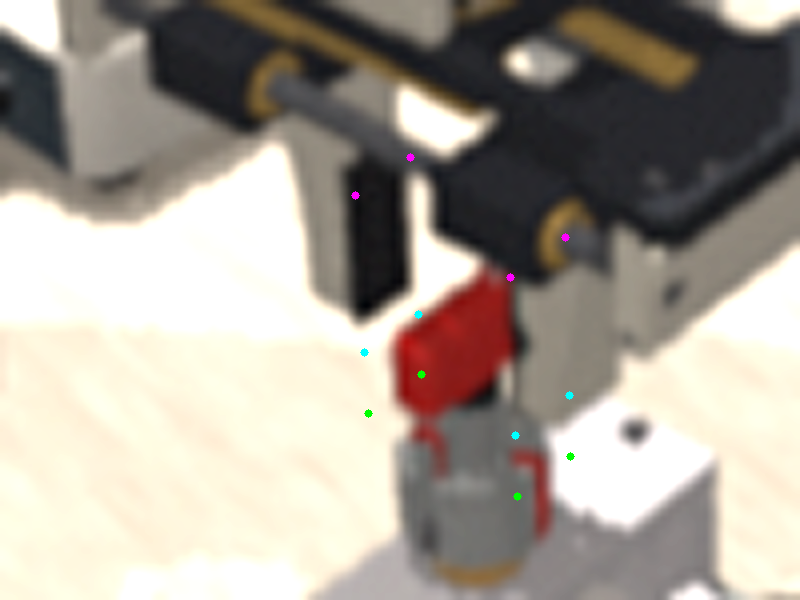

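Call:
{"method": "step_arm", "body": {"deltas": [[0.002,0,0,0,-0.6,4,0.1],[0,0,0,0,0,3,0.1],[0,0,0,0,0,0,0.1]]}}

```text
time_s: 5.8
tcp_pos: [0.4731, 0.2357, 0.0898]
eef_rot: [-179.9, -0.0, -77.1]
contact_force: [0.5, -0.0, 0.6]
gripper_width: 0.0485
```

```bash
python3 - <<'E'
from ov import *
to([.4726,.2355,.090],-77.1)
E
```

```text
t 5.8 tcp [0.4731 0.2357 0.0898] rot [-179.94   -0.03  -77.15] F [ 0.48 -0.03  0.6 ] M [-0.033 -0.028  0.   ] w 0.0485 j [ 47.8  12.6 -26.3   0.1 -51.   55. ]
shift mm [ 0.0928  0.5518 -0.1525]
rotvec [-0.001  -0.0004 -0.0008]
```

Now I'll close gently and watch the sideways force for misalignment.

Call:
{"method": "step_arm", "body": {"deltas": [[0,0,0,0,0.5,0,-0.5],[0,0,0,0,0,0,-0.5],[0,0,0,0,0,0,-0.6],[0,0,0,0,0,0,-0.7],[0,0,0,0,0,0,-0.8],[0,0,0,0,0,0,-0.8],[0,0,0,0,0,0,-0.8]], "squeeze": 4}}

```text
time_s: 6.5
tcp_pos: [0.4732, 0.2342, 0.0904]
eef_rot: [-179.9, -0.1, -77.1]
contact_force: [-1.8, 0.7, 0.2]
gripper_width: 0.0143
```

```bash
python3 - <<'E'
from ov import *
to([.4726,.2355,.090],-77.1)
ov("scene","pics/ov5.png")
E
```

```text
t 6.5 tcp [0.4732 0.2342 0.0904] rot [-179.92   -0.13  -77.14] F [-1.77  0.69  0.18] M [0.567 0.262 0.011] w 0.0143 j [ 47.8  12.5 -26.4   0.2 -51.1  55. ]
shift mm [-1.3796  0.2644  0.3601]
rotvec [-0.0013 -0.0023 -0.0006]
```

View pics/ov5.png

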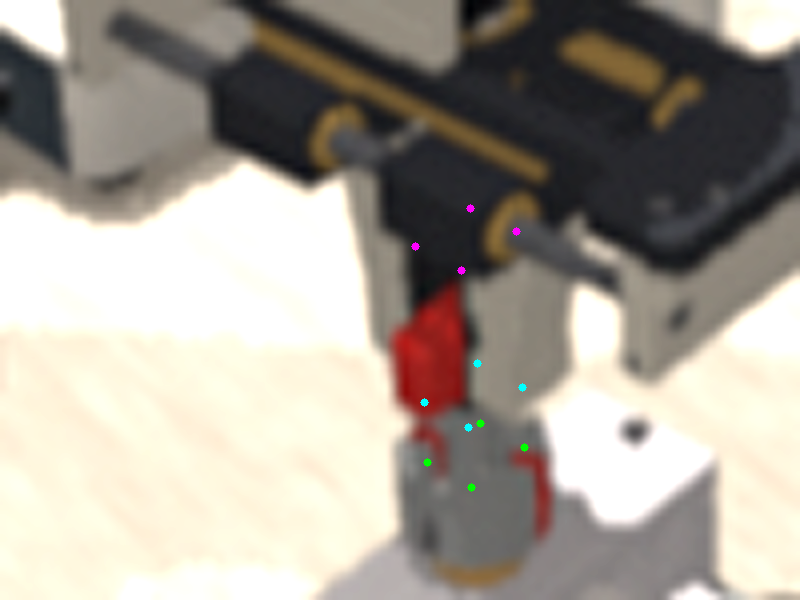

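The grip is on the bar at 14.3 mm, and the picture shows the pads either side of it with the tips above the collar. Next I'll firm up the grip and start the lift.

Call:
{"method": "step_arm", "body": {"deltas": [[0,0,0,0,0,0,-1],[0,0,0,0,0,0,-1],[0,0,0,0,0,0,-1]], "squeeze": 35}}

```text
time_s: 6.85
tcp_pos: [0.4731, 0.2343, 0.0903]
eef_rot: [-179.9, -0.1, -77.1]
contact_force: [-0.1, -0.7, -0.6]
gripper_width: 0.0139
```

Call:
{"method": "step_arm", "body": {"deltas": [[0,0,0,0,0,-1,-1],[0,0,0,0,0,-1,-1]]}}

```text
time_s: 7.05
tcp_pos: [0.4731, 0.2343, 0.0917]
eef_rot: [-179.9, -0.1, -77.1]
contact_force: [2.9, -0.8, -5.9]
gripper_width: 0.0136
```

```bash
python3 - <<'E'
from ov import *
to([.4726,.2355,.100],-77.1)
E
```

```text
t 7.05 tcp [0.4731 0.2343 0.0917] rot [-179.95   -0.13  -77.14] F [ 2.95 -0.81 -5.88] M [-0.135 -1.166 -0.044] w 0.0136 j [ 47.8  12.5 -26.3   0.2 -51.3  55. ]
shift mm [-1.2848  0.1692 -8.2859]
rotvec [-0.0009 -0.0023 -0.0008]
```

Call:
{"method": "step_arm", "body": {"deltas": [[0,0,0,0,0,-2,-1],[0,0,0,0,0,-2,-1],[0,0,0,0,0,-1,-1],[0,0,0,0,0,0,-1]]}}

```text
time_s: 7.45
tcp_pos: [0.473, 0.2343, 0.0964]
eef_rot: [-180.0, -0.1, -77.2]
contact_force: [3.0, -0.9, -5.9]
gripper_width: 0.0135
```

Call:
{"method": "step_arm", "body": {"deltas": [[0,0,0,0,0,-1,-1],[0,0,0,0,0,-1,-1]]}}

```text
time_s: 7.65
tcp_pos: [0.473, 0.2343, 0.0984]
eef_rot: [-180.0, -0.1, -77.2]
contact_force: [3.5, -0.8, -7.5]
gripper_width: 0.014
```

```bash
python3 - <<'E'
from ov import *
to([.4726,.2355,.100],-77.1)
ov("scene","pics/ov6.png")
E
```

```text
t 7.65 tcp [0.473  0.2343 0.0984] rot [-179.98   -0.14  -77.16] F [ 3.48 -0.83 -7.49] M [-0.063 -1.383  0.042] w 0.014 j [ 47.8  12.  -25.8   0.2 -52.2  55. ]
shift mm [-1.3046  0.1255 -1.6441]
rotvec [-0.0003 -0.0025 -0.0011]
```

View pics/ov6.png

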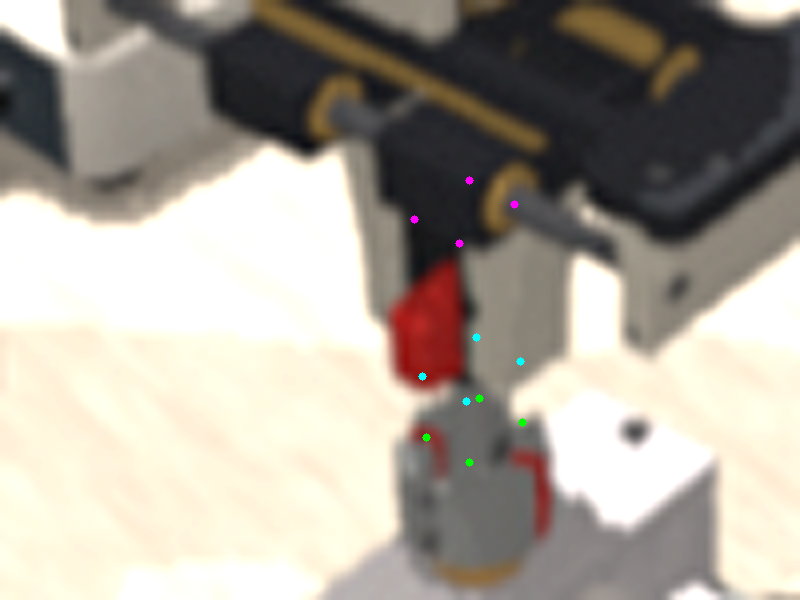

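The bar has risen with the jaws (its bottom went from y=415 to 390). From here I'll use fine steps and watch for the force to rise.

Call:
{"method": "step_arm", "body": {"deltas": [[0,0,0,0,-0.5,-1,-1],[0,0,0,0,-0.3,-0.7,-1]]}}

```text
time_s: 7.9
tcp_pos: [0.473, 0.2342, 0.0999]
eef_rot: [179.9, -0.1, -77.2]
contact_force: [2.1, -0.2, -7.3]
gripper_width: 0.0136
```

Call:
{"method": "step_arm", "body": {"deltas": [[0,0,0,0,0,-0.7,-1],[0,0,0,0,0,-0.5,-1]]}}

```text
time_s: 8.1
tcp_pos: [0.473, 0.2342, 0.1011]
eef_rot: [179.9, -0.1, -77.2]
contact_force: [2.3, -0.8, -7.7]
gripper_width: 0.0138
```

Call:
{"method": "step_arm", "body": {"deltas": [[0,0,0,0,0,-0.7,-1]]}}

```text
time_s: 8.2
tcp_pos: [0.473, 0.2342, 0.1018]
eef_rot: [179.9, -0.1, -77.2]
contact_force: [2.2, -0.2, -7.9]
gripper_width: 0.0137
```

Call:
{"method": "step_arm", "body": {"deltas": [[0,0,0,0,0,-0.7,-1]]}}

```text
time_s: 8.3
tcp_pos: [0.473, 0.2343, 0.1025]
eef_rot: [179.9, -0.1, -77.2]
contact_force: [1.9, 0.3, -8.9]
gripper_width: 0.0138
```

Call:
{"method": "step_arm", "body": {"deltas": [[0,0,0,0,0,-0.5,-1]]}}

```text
time_s: 8.4
tcp_pos: [0.473, 0.2342, 0.1031]
eef_rot: [179.9, -0.1, -77.2]
contact_force: [2.9, -0.3, -8.5]
gripper_width: 0.0135
```

Call:
{"method": "step_arm", "body": {"deltas": [[0,0,0,0,0,-0.5,-1]]}}

```text
time_s: 8.5
tcp_pos: [0.473, 0.2342, 0.1036]
eef_rot: [179.9, -0.1, -77.2]
contact_force: [2.3, -0.7, -7.6]
gripper_width: 0.014
```

Call:
{"method": "step_arm", "body": {"deltas": [[0,0,0,0,0,-0.5,-1]]}}

```text
time_s: 8.6
tcp_pos: [0.473, 0.2342, 0.104]
eef_rot: [179.9, -0.1, -77.2]
contact_force: [2.6, -0.4, -8.1]
gripper_width: 0.0135
```

Call:
{"method": "step_arm", "body": {"deltas": [[0,0,0,0,0,-0.5,-1]]}}

```text
time_s: 8.7
tcp_pos: [0.473, 0.2342, 0.1046]
eef_rot: [179.9, -0.1, -77.2]
contact_force: [3.5, -1.0, -8.2]
gripper_width: 0.0137
```

Call:
{"method": "step_arm", "body": {"deltas": [[0,0,0,0,0,-0.5,-1]]}}

```text
time_s: 8.8
tcp_pos: [0.473, 0.2342, 0.1051]
eef_rot: [179.9, -0.1, -77.2]
contact_force: [2.9, -0.6, -8.2]
gripper_width: 0.0139
```

Call:
{"method": "step_arm", "body": {"deltas": [[0,0,0,0,0,-0.5,-1]]}}

```text
time_s: 8.9
tcp_pos: [0.473, 0.2342, 0.1056]
eef_rot: [179.9, -0.1, -77.2]
contact_force: [2.7, -0.5, -8.3]
gripper_width: 0.0134
```

Call:
{"method": "step_arm", "body": {"deltas": [[0,0,0,0,0,-0.5,-1]]}}

```text
time_s: 9.0
tcp_pos: [0.473, 0.2342, 0.1061]
eef_rot: [179.9, -0.1, -77.2]
contact_force: [3.2, 0.5, -8.4]
gripper_width: 0.0136
```

Call:
{"method": "step_arm", "body": {"deltas": [[0,0,0,0,0,-0.5,-1]]}}

```text
time_s: 9.1
tcp_pos: [0.473, 0.2342, 0.1066]
eef_rot: [179.9, -0.1, -77.2]
contact_force: [3.5, -0.2, -8.6]
gripper_width: 0.0135
```

Call:
{"method": "step_arm", "body": {"deltas": [[0,0,0,0,0,-0.5,-1]]}}

```text
time_s: 9.2
tcp_pos: [0.473, 0.2343, 0.1072]
eef_rot: [179.9, -0.1, -77.2]
contact_force: [3.1, 0.1, -8.4]
gripper_width: 0.0137
```

```bash
python3 - <<'E'
from ov import *
to()
ov("scene","pics/ov7.png")
E
```

```text
t 9.2 tcp [0.473  0.2343 0.1072] rot [179.93  -0.14 -77.19] F [ 3.14  0.05 -8.42] M [ 0.056 -1.35  -0.023] w 0.0137 j [ 47.7  11.5 -25.1   0.1 -53.5  55. ]
```

View pics/ov7.png

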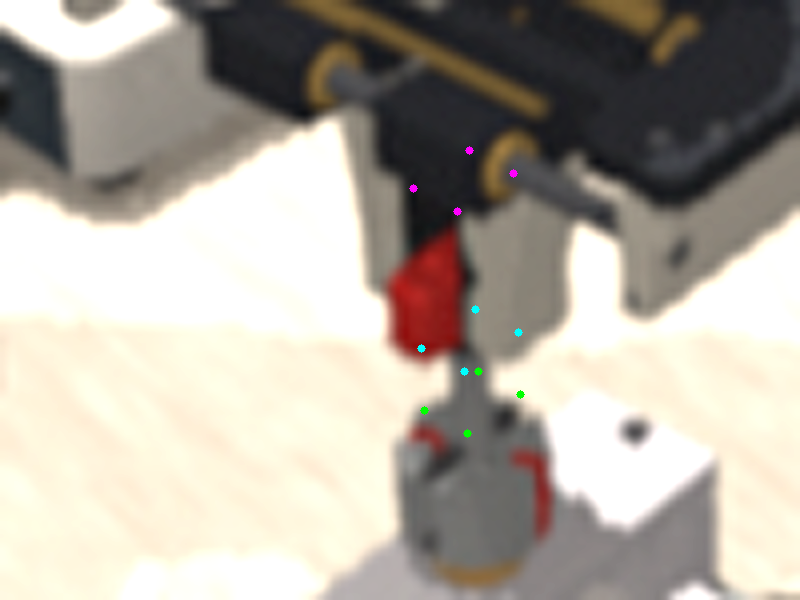

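The bar is still rising with the jaws, with no slip, and the force is still the plain spring's (about 8.4 N at 17 mm). I'll carry on.

Call:
{"method": "step_arm", "body": {"deltas": [[0,0,0,0,0,-0.5,-1]]}}

```text
time_s: 9.35
tcp_pos: [0.473, 0.2342, 0.1077]
eef_rot: [179.9, -0.1, -77.2]
contact_force: [3.1, -0.1, -9.3]
gripper_width: 0.0139
```

Call:
{"method": "step_arm", "body": {"deltas": [[0,0,0,0,0,-0.5,-1]]}}

```text
time_s: 9.45
tcp_pos: [0.473, 0.2342, 0.1082]
eef_rot: [179.9, -0.1, -77.2]
contact_force: [3.2, 0.2, -7.8]
gripper_width: 0.0136
```

Call:
{"method": "step_arm", "body": {"deltas": [[0,0,0,0,0,-0.5,-1]]}}

```text
time_s: 9.55
tcp_pos: [0.473, 0.2342, 0.1087]
eef_rot: [179.9, -0.1, -77.2]
contact_force: [2.9, 0.4, -7.9]
gripper_width: 0.014
```

Call:
{"method": "step_arm", "body": {"deltas": [[0,0,0,0,0,-0.5,-1]]}}

```text
time_s: 9.65
tcp_pos: [0.473, 0.2342, 0.1092]
eef_rot: [179.9, -0.1, -77.2]
contact_force: [2.5, -1.0, -9.3]
gripper_width: 0.0137
```

Call:
{"method": "step_arm", "body": {"deltas": [[0,0,0,0,0,-0.4,-1]]}}

```text
time_s: 9.75
tcp_pos: [0.473, 0.2342, 0.1096]
eef_rot: [179.9, -0.1, -77.2]
contact_force: [3.7, -1.2, -8.6]
gripper_width: 0.0137
```

Call:
{"method": "step_arm", "body": {"deltas": [[0,0,0,0,0,-0.4,-1]]}}

```text
time_s: 9.85
tcp_pos: [0.473, 0.2342, 0.1101]
eef_rot: [179.9, -0.1, -77.2]
contact_force: [3.1, 0.3, -10.0]
gripper_width: 0.0136
```

Call:
{"method": "step_arm", "body": {"deltas": [[0,0,0,0,0,-0.4,-1]]}}

```text
time_s: 9.95
tcp_pos: [0.473, 0.2343, 0.1105]
eef_rot: [179.9, -0.1, -77.2]
contact_force: [2.7, -0.4, -9.2]
gripper_width: 0.014
```

```bash
python3 - <<'E'
from ov import *
to()
E
```

```text
t 9.95 tcp [0.473  0.2343 0.1105] rot [179.92  -0.14 -77.19] F [ 2.74 -0.41 -9.16] M [ 0.068 -1.408  0.052] w 0.014 j [ 47.7  11.3 -24.9   0.1 -54.   55. ]
```

Call:
{"method": "step_arm", "body": {"deltas": [[0,0,0,0,0,-0.5,-1]]}}

```text
time_s: 10.05
tcp_pos: [0.473, 0.2342, 0.1109]
eef_rot: [179.9, -0.1, -77.2]
contact_force: [4.4, -0.4, -12.2]
gripper_width: 0.0136
```

Call:
{"method": "step_arm", "body": {"deltas": [[0,0,0,0,0,-0.4,-1]]}}

```text
time_s: 10.15
tcp_pos: [0.4729, 0.2342, 0.1111]
eef_rot: [179.9, -0.1, -77.2]
contact_force: [6.1, -0.3, -13.7]
gripper_width: 0.014
```

The force rose from 9 to 13.7 N over the last 0.6 mm, so that is the soft end stop, at TCP z ≈ 0.1107 (lift ≈ 20.4 mm). I'll back off 0.3 mm to take off the strain, then twist clockwise in small turns.

Call:
{"method": "step_arm", "body": {"deltas": [[0,0,0,0,0,0.4,-1],[0,0,0.04,0,0,0,-1],[0,0,0.06,0,0,0,-1]]}}

```text
time_s: 10.45
tcp_pos: [0.473, 0.2342, 0.1107]
eef_rot: [179.9, -0.2, -83.0]
contact_force: [4.3, -0.5, -10.0]
gripper_width: 0.0138
```

```bash
python3 - <<'E'
from ov import *
to()
E
```

```text
t 10.45 tcp [0.473  0.2342 0.1107] rot [179.92  -0.16 -83.04] F [ 4.3  -0.5  -9.96] M [ 0.114 -1.454  0.038] w 0.0138 j [ 47.7  11.3 -24.8   0.1 -54.   49.2]
```

Call:
{"method": "step_arm", "body": {"deltas": [[0,0,0.1,0,0,0,-1],[0,0,0.1,0,0,0,-1],[0,0,0.1,0,0,0,-1]]}}

```text
time_s: 10.75
tcp_pos: [0.4729, 0.2342, 0.1107]
eef_rot: [180.0, -0.2, -100.8]
contact_force: [3.3, -0.4, -10.5]
gripper_width: 0.0141
```

```bash
python3 - <<'E'
from ov import *
to()
ov("scene","pics/ov8.png")
E
```

```text
t 10.75 tcp [0.4729 0.2342 0.1107] rot [ 179.97   -0.18 -100.85] F [  3.3   -0.44 -10.49] M [ 0.122 -1.547  0.036] w 0.0141 j [ 47.7  11.3 -24.8   0.1 -54.   31.4]
```

View pics/ov8.png

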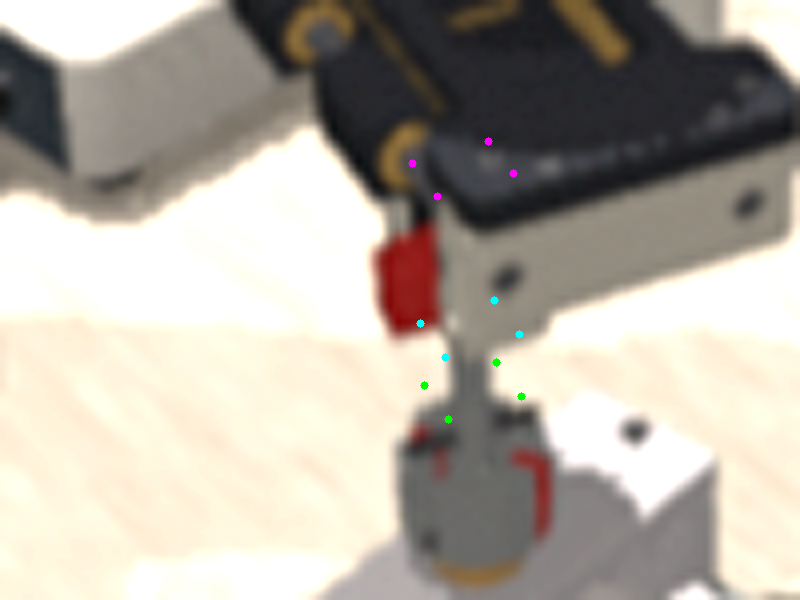

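The black cross pin is now above the rim and turning with the jaws (its end at (430,440) is on its way to the red marks). I'll keep twisting.

Call:
{"method": "step_arm", "body": {"deltas": [[0,0,0.1,0,0,0,-1],[0,0,0.1,0,0,0,-1],[0,0,0.1,0,0,0,-1],[0,0,0.1,0,0,0,-1]]}}

```text
time_s: 11.2
tcp_pos: [0.4729, 0.2341, 0.1107]
eef_rot: [-179.9, -0.2, -124.4]
contact_force: [3.4, 0.2, -9.9]
gripper_width: 0.0138
```

```bash
python3 - <<'E'
from ov import *
to(yaw=-147.2)
E
```

```text
t 11.2 tcp [0.4729 0.2341 0.1107] rot [-179.95   -0.19 -124.43] F [ 3.44  0.19 -9.86] M [ 0.218 -1.541 -0.002] w 0.0138 j [ 47.7  11.3 -24.8   0.1 -54.    7.8]
rotvec [-0.0015 -0.003   0.3974]
```

Call:
{"method": "step_arm", "body": {"deltas": [[0,0,0.1,0,0,0,-1],[0,0,0.1,0,0,0,-1],[0,0,0.1,0,0,0,-1],[0,0,0.09,0,0,0,-1],[0,0,0,0,0,0,-1]]}}

```text
time_s: 11.7
tcp_pos: [0.4729, 0.2341, 0.1108]
eef_rot: [-179.9, -0.2, -147.2]
contact_force: [3.0, 0.3, -10.6]
gripper_width: 0.0136
```

```bash
python3 - <<'E'
from ov import *
to(yaw=-147.2)
ov("scene","pics/ov9.png")
E
```

```text
t 11.7 tcp [0.4729 0.2341 0.1108] rot [-179.88   -0.16 -147.19] F [  2.99   0.27 -10.56] M [ 0.23  -1.594 -0.066] w 0.0136 j [ 47.7  11.3 -24.8   0.1 -54.  -15. ]
rotvec [-0.0022 -0.0028  0.0002]
```

View pics/ov9.png

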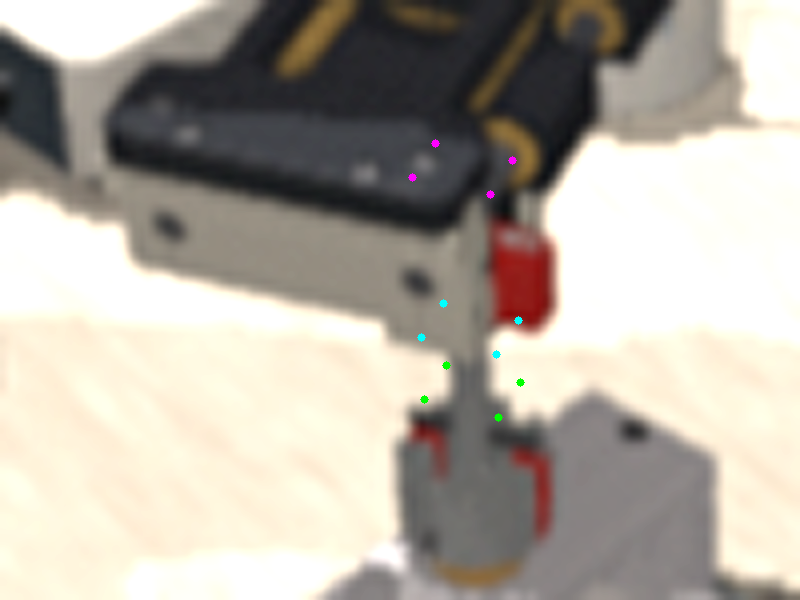

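The pin ends now sit over both red notches, at (525,437) and (425,415). I'll lower it gently into them.

Call:
{"method": "step_arm", "body": {"deltas": [[0,0,0,0,0,1,-1],[0,0,0,0,0,1,-1]]}}

```text
time_s: 11.95
tcp_pos: [0.4729, 0.2341, 0.109]
eef_rot: [-179.9, -0.1, -146.7]
contact_force: [2.8, -0.3, -8.3]
gripper_width: 0.0138
```

Call:
{"method": "step_arm", "body": {"deltas": [[0,0,0,0,0,0.6,-1]]}}

```text
time_s: 12.05
tcp_pos: [0.4729, 0.2341, 0.1084]
eef_rot: [-179.9, -0.1, -146.6]
contact_force: [2.3, -0.4, -8.0]
gripper_width: 0.0137
```

```bash
python3 - <<'E'
from ov import *
to(yaw=-147.2)
E
```

```text
t 12.05 tcp [0.4729 0.2341 0.1084] rot [-179.87   -0.15 -146.6 ] F [ 2.31 -0.43 -7.95] M [ 0.113 -1.203 -0.004] w 0.0137 j [ 47.7  11.5 -25.    0.1 -53.7 -14.4]
rotvec [-0.0022 -0.0025  0.0104]
```

Call:
{"method": "step_arm", "body": {"deltas": [[0,0,0.005,0,0,0.6,-1],[0,0,0,0,0,0.5,-1]]}}

```text
time_s: 12.25
tcp_pos: [0.4729, 0.2341, 0.1074]
eef_rot: [-179.9, -0.1, -146.8]
contact_force: [2.5, -0.6, -7.4]
gripper_width: 0.0138
```

Call:
{"method": "step_arm", "body": {"deltas": [[0,0,0,0,0,0.5,-1]]}}

```text
time_s: 12.35
tcp_pos: [0.4729, 0.2341, 0.1068]
eef_rot: [-179.9, -0.1, -146.8]
contact_force: [3.0, 0.3, -8.0]
gripper_width: 0.0135
```

```bash
python3 - <<'E'
from ov import *
to(yaw=-147.2)
E
```

```text
t 12.35 tcp [0.4729 0.2341 0.1068] rot [-179.87   -0.14 -146.82] F [ 2.97  0.33 -7.96] M [ 0.103 -1.161 -0.019] w 0.0135 j [ 47.7  11.6 -25.1   0.1 -53.5 -14.6]
rotvec [-0.0023 -0.0025  0.0067]
```

Call:
{"method": "step_arm", "body": {"deltas": [[0,0,0,0,0,0.4,-1]]}}

```text
time_s: 12.45
tcp_pos: [0.4729, 0.2341, 0.1064]
eef_rot: [-179.9, -0.1, -146.8]
contact_force: [2.2, -0.6, -6.7]
gripper_width: 0.0136
```

Call:
{"method": "step_arm", "body": {"deltas": [[0,0,0,0,0,0.3,-1]]}}

```text
time_s: 12.55
tcp_pos: [0.473, 0.2341, 0.1064]
eef_rot: [-179.9, -0.1, -146.8]
contact_force: [1.1, -0.9, -4.5]
gripper_width: 0.0139
```

```bash
python3 - <<'E'
from ov import *
to(yaw=-147.2)
E
```

```text
t 12.55 tcp [0.473  0.2341 0.1064] rot [-179.87   -0.14 -146.8 ] F [ 1.12 -0.9  -4.51] M [-0.019 -0.46  -0.038] w 0.0139 j [ 47.7  11.6 -25.2   0.1 -53.4 -14.6]
rotvec [-0.0024 -0.0024  0.0071]
```

The force drops while z stays at 0.1064, which matches the predicted seat (rim −3 mm), so the pin is on the notch floor. I'll unload the rest and open.

Call:
{"method": "step_arm", "body": {"deltas": [[0,0,0,0,0,0.4,-1]]}}

```text
time_s: 12.65
tcp_pos: [0.473, 0.2341, 0.1063]
eef_rot: [-179.9, -0.1, -146.8]
contact_force: [1.1, -0.5, -2.1]
gripper_width: 0.0135
```

Call:
{"method": "step_arm", "body": {"deltas": [[0,0,0,0,0,0,-0.6],[0,0,0,0,0,0,-0.4],[0,0,0,0,0,0,-0.2],[0,0,0,0,0,0,0],[0,0,0,0,0,0,0.1],[0,0,0,0,0,0,0.1]]}}

```text
time_s: 13.25
tcp_pos: [0.4738, 0.2351, 0.1085]
eef_rot: [-179.9, 0.0, -146.7]
contact_force: [-0.0, 0.5, -0.2]
gripper_width: 0.0469
```

```bash
python3 - <<'E'
from ov import *
to(yaw=-147.2)
ov("scene","pics/ov10.png")
E
```

```text
t 13.25 tcp [0.4738 0.2351 0.1085] rot [-179.87    0.05 -146.72] F [-0.03  0.51 -0.2 ] M [ 0.12  -0.006 -0.019] w 0.0469 j [ 47.8  11.4 -25.    0.2 -53.5 -14.6]
rotvec [-0.0022  0.0008  0.0084]
```

View pics/ov10.png

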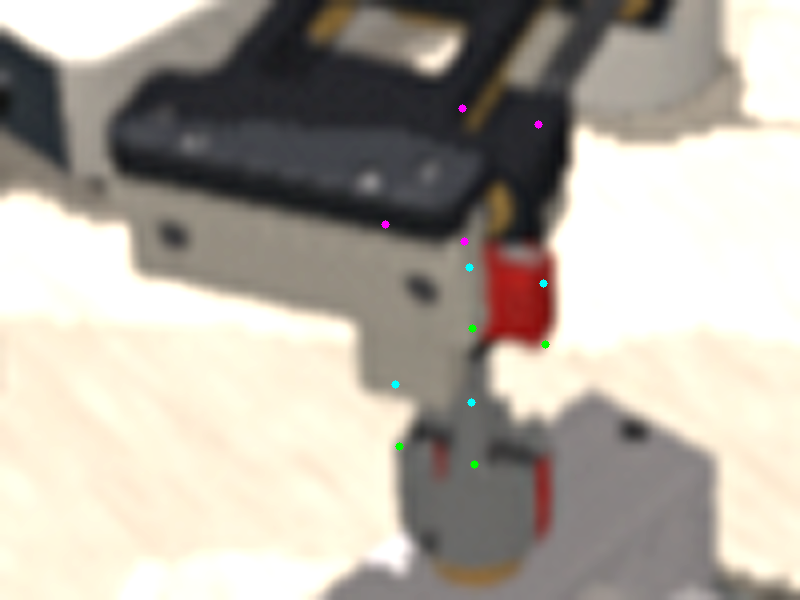

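The plunger stayed up after release, with the pin lying lower in the red notches at (525,450) and (430,430). I'll back off straight up.

Call:
{"method": "step_arm", "body": {"deltas": [[0,0,0,0,0,-10,0.1],[0,0,0,0,0,-20,0.1],[0,0,0,0,0,-25,0.1],[0,0,0,0,0,-25,0.3],[0,0,0,0,0,-15,0.3]]}}

```text
time_s: 13.8
tcp_pos: [0.4725, 0.2339, 0.207]
eef_rot: [-179.8, -0.2, -146.7]
contact_force: [0.7, -0.4, 0.3]
gripper_width: 0.056
```

```bash
python3 - <<'E'
from ov import *
R2=Ro.from_euler("z",12.9,degrees=True)
tab=np.r_[.4949,.1382,0]+R2.apply([0,-.09,0]); print("tab",tab)
to([tab[0],tab[1],.2],-77.1)
ov("scene","pics/ov11.png")
im=r.capture("top"); cv2.imwrite("pics/top3.png",cv2.resize(im[180:280,245:405],None,fx=5,fy=5,interpolation=cv2.INTER_CUBIC)[:,:,::-1])
E
```

```text
tab [0.51499251 0.05047149 0.        ]
t 13.8 tcp [0.4725 0.2339 0.207 ] rot [-179.79   -0.24 -146.73] F [ 0.67 -0.43  0.31] M [ 0.124 -0.024 -0.051] w 0.056 j [ 47.8   6.4 -17.1   0.2 -66.7 -14.6]
shift mm [  65.0574 -176.6405    7.8908]
rotvec [-0.0006 -0.0059 -1.2152]
```

View pics/ov11.png

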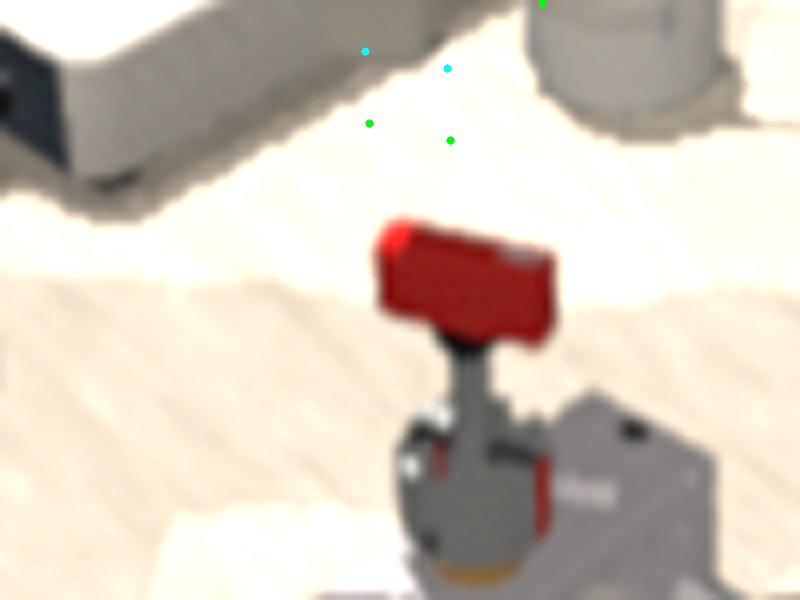

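The grip stands at rest with the pin in both red notches. Next is the tab. Before going down I'll check that the gripper body clears the bottle, using ov5.

```bash
python3 - <<'E'
from h import *
t=np.array([.4732,.2342,.0904]); R=Ro.from_euler("xyz",[-179.92,-.13,-77.14],degrees=True)
f=lambda p:((proj("scene",np.array(p))+.5-[200,170])*8-.5).round(0)
for dz in (.04,.05,.066,.075,.085,.1):
    print(dz,[f(t+R.apply([.0965,sy,-dz])) for sy in(-.039,.039)],[f(t+R.apply([.065,sy,-dz])) for sy in(-.039,.039)])
# bottle & tab remeasure from fresh pictures
im=r.capture("top")
for s,c,m in blobs(im,(100,150,50),(130,255,255),30): print(s,c.round(1))
E
```

```text
0.04 [array([896., 412.]), array([679., 590.])] [array([789., 356.]), array([570., 529.])]
0.05 [array([898., 378.]), array([679., 556.])] [array([790., 323.]), array([569., 495.])]
0.066 [array([900., 323.]), array([679., 500.])] [array([791., 269.]), array([568., 440.])]
0.075 [array([901., 292.]), array([679., 469.])] [array([791., 238.]), array([567., 408.])]
0.085 [array([903., 257.]), array([679., 433.])] [array([792., 203.]), array([566., 372.])]
0.1 [array([905., 204.]), array([678., 378.])] [array([793., 149.]), array([564., 318.])]
[179 143  21  20 166] [186.3 154.4]
[343 214  13  20 123] [349.3 223.5]
```

View pics/top3.png

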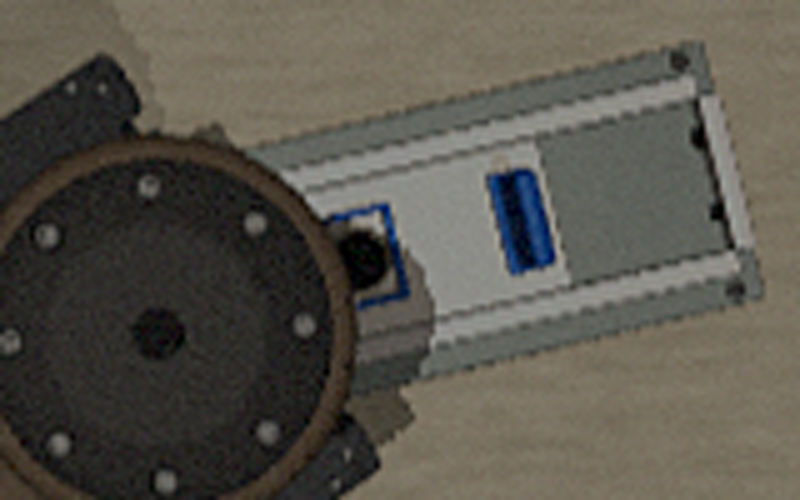

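The body's end plate in ov5 comes out about 95–100 mm above the reported TCP, so the whole gripper sits about 28 mm higher than reported, consistently. With the tips at 56 mm for the tab, the body stays near 123 mm, above the bottle at 92 mm. The top view shows the carriage, bottle and tab unmoved. I'll go over the tab with the jaws half open.

Call:
{"method": "step_arm", "body": {"deltas": [[0,0,0,7,-18,0,0],[0,0,0,13,-35,1,0],[0,0,0,13,-35,1,0],[0,0,0,13,-35,1,0],[0,0,0,12,-33,1,0],[0,0,-0.12,0,0,0,0],[0,0,-0.14,0,0,0,0],[0,0,-0.14,0,0,0,0],[0,0,-0.14,0,0,0,0],[0,0,-0.14,0,0,0,0]]}}

```text
time_s: 14.95
tcp_pos: [0.5053, 0.063, 0.1953]
eef_rot: [179.4, -0.7, -106.5]
contact_force: [0.5, -0.4, -0.9]
gripper_width: 0.0436
```

```bash
python3 - <<'E'
from h import *
to([.515,.0492,.2],-77.1)
E
```

```text
t 14.95 tcp [0.5053 0.063  0.1953] rot [ 179.37   -0.75 -106.5 ] F [ 0.46 -0.36 -0.94] M [ 0.062 -0.068  0.07 ] w 0.0436 j [ 29.3   5.6 -19.6   0.1 -65.7  44.2]
shift mm [ 10.5267 -13.1139  -4.6977]
rotvec [ 0.0141 -0.01   -0.5131]
```

Call:
{"method": "step_arm", "body": {"deltas": [[0,0,-0.13,0,0,0,0],[0,0,-0.13,0,0,0,0],[0,0,-0.13,0,0,0,0],[0,0,-0.12,0,0,0,0],[0,0,0,0,0,0,0]]}}

```text
time_s: 15.45
tcp_pos: [0.5023, 0.0617, 0.1912]
eef_rot: [178.6, -0.4, -75.9]
contact_force: [0.1, -0.1, -0.4]
gripper_width: 0.0439
```

```bash
python3 - <<'E'
from h import *
to([.515,.0492,.19],-77.1)
E
```

```text
t 15.45 tcp [0.5023 0.0617 0.1912] rot [178.61  -0.37 -75.92] F [ 0.06 -0.07 -0.36] M [-0.04  -0.095 -0.069] w 0.0439 j [ 29.3   5.8 -19.9  -0.  -65.7  74.8]
shift mm [15.1852 -9.3022  1.0701]
rotvec [ 0.0242 -0.0067  0.0205]
```

Call:
{"method": "step_arm", "body": {"deltas": [[0.024,-0.007,0.02,15,-9,0,0],[0,0,0,0,0,0,0],[0,0,0,0,0,0,0]]}}

```text
time_s: 15.75
tcp_pos: [0.5138, 0.0489, 0.1895]
eef_rot: [179.8, 0.0, -77.6]
contact_force: [0.1, -0.6, 0.8]
gripper_width: 0.0436
```

```bash
python3 - <<'E'
from ov import *
to([.515,.0492,.028],-77.1)
ov("scene","pics/tab1.png",280,210,100,75,8)
E
```

```text
t 15.75 tcp [0.5138 0.0489 0.1895] rot [179.84   0.01 -77.64] F [ 0.06 -0.64  0.75] M [-0.079 -0.048  0.056] w 0.0436 j [ 27.2   6.1 -19.9  -0.1 -64.2  75.2]
shift mm [  0.0138  -1.7285 161.5391]
rotvec [ 0.0029  0.0002 -0.0095]
```

View pics/tab1.png

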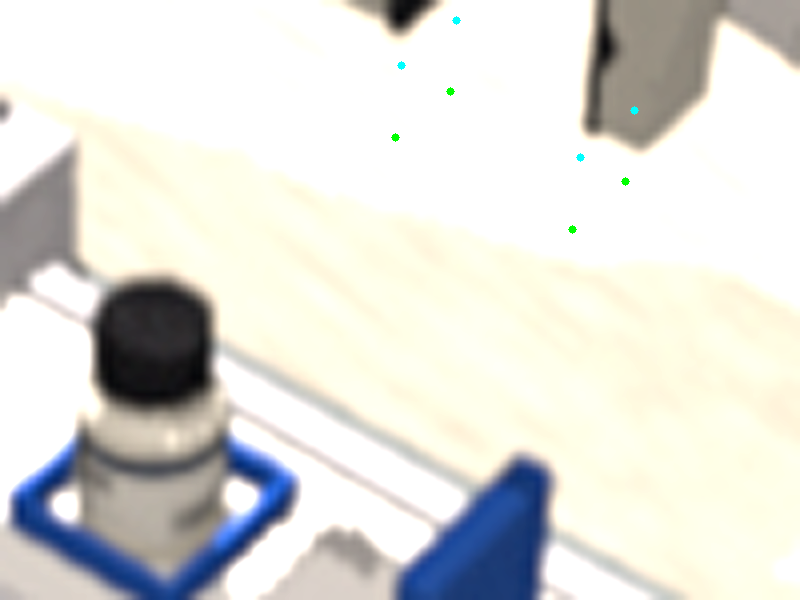

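Call:
{"method": "step_arm", "body": {"deltas": [[0.003,0,-0.009,0,-1.7,15,0],[0,0,0,0,0,25,0],[0,0,0,0,0,25,0],[0,0,0,0,0,20,0],[0,0,0,0,0,10,0],[0,0,0,0,0,0,0]]}}

```text
time_s: 16.4
tcp_pos: [0.5152, 0.0511, 0.0923]
eef_rot: [-180.0, 0.0, -77.4]
contact_force: [-0.1, 0.0, 0.6]
gripper_width: 0.0435
```

```bash
python3 - <<'E'
from ov import *
to([.515,.0492,.028],-77.1)
ov("scene","pics/tab2.png",280,210,100,90,6)
E
```

```text
t 16.4 tcp [0.5152 0.0511 0.0923] rot [-179.95    0.    -77.37] F [-0.11  0.01  0.55] M [-0.091 -0.018 -0.033] w 0.0435 j [ 27.4  11.5 -27.4   0.  -51.   75.2]
shift mm [ 1.8683  0.6506 64.3046]
rotvec [-0.0009  0.0001 -0.0048]
```

View pics/tab2.png

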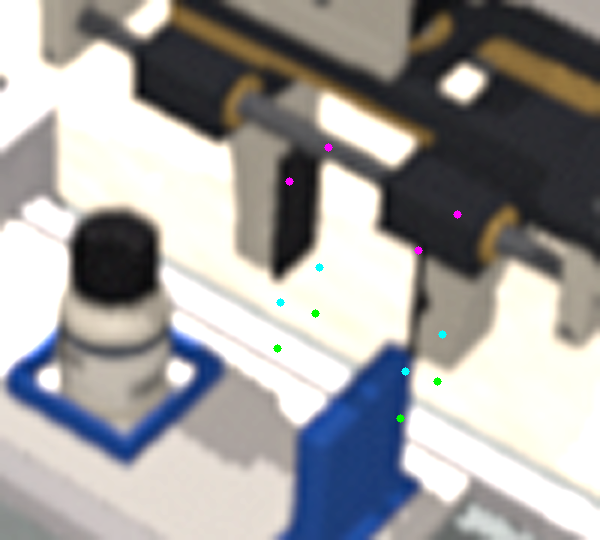

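The left jaw is between bottle and tab, and the right jaw is beyond the tab. I'll go down to grasp height.

Call:
{"method": "step_arm", "body": {"deltas": [[0,0,0,1.8,0.6,12,0],[0,0,0,0,0,15,0],[0,0,0,0,0,15,0],[0,0,0,0,0,12,0],[0,0,0,0,0,7,0],[0,0,0,0,0,0,0]]}}

```text
time_s: 17.05
tcp_pos: [0.5193, 0.0508, 0.0329]
eef_rot: [-179.4, 0.1, -77.4]
contact_force: [0.1, 0.4, 1.0]
gripper_width: 0.0438
```

```bash
python3 - <<'E'
from ov import *
to([.515,.0492,.028],-77.1)
ov("scene","pics/tab3.png",280,210,100,90,6)
E
```

```text
t 17.05 tcp [0.5193 0.0508 0.0329] rot [-179.38    0.1   -77.38] F [0.13 0.42 0.96] M [-0.062  0.057 -0.003] w 0.0438 j [ 27.2  15.9 -31.2   0.1 -42.2  75.4]
shift mm [0.6343 4.5696 4.8227]
rotvec [-0.0108  0.0017 -0.0049]
```

View pics/tab3.png

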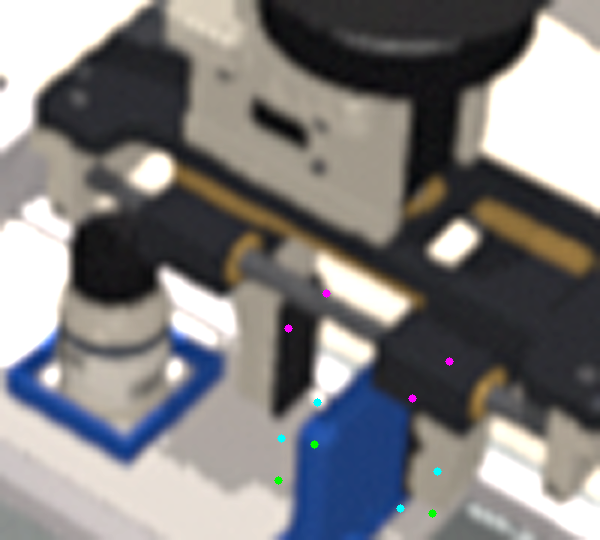

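Call:
{"method": "step_arm", "body": {"deltas": [[-0.01,0.002,-0.005,0.5,4,0,0],[0,0,0,0,0,0,-0.2],[0,0,0,0,0,0,-0.4],[0,0,0,0,0,0,-0.6],[0,0,0,0,0,0,-0.8],[0,0,0,0,0,0,-0.9],[0,0,0,0,0,0,-0.9]], "squeeze": 4}}

```text
time_s: 17.8
tcp_pos: [0.5173, 0.0495, 0.0359]
eef_rot: [-179.7, -0.0, -77.0]
contact_force: [0.9, 1.4, -1.8]
gripper_width: 0.0121
```

```bash
python3 - <<'E'
from ov import *
to([.515,.0492,.028],-77.1)
ov("scene","pics/tab4.png",280,210,100,90,6)
E
```

```text
t 17.8 tcp [0.5173 0.0495 0.0359] rot [-179.72   -0.03  -77.03] F [ 0.95  1.36 -1.82] M [-0.002 -0.299 -0.011] w 0.0121 j [ 27.2  15.7 -31.    0.1 -43.   75.7]
shift mm [-0.2333  2.3544  7.8567]
rotvec [-0.0049 -0.0005  0.0012]
```

View pics/tab4.png

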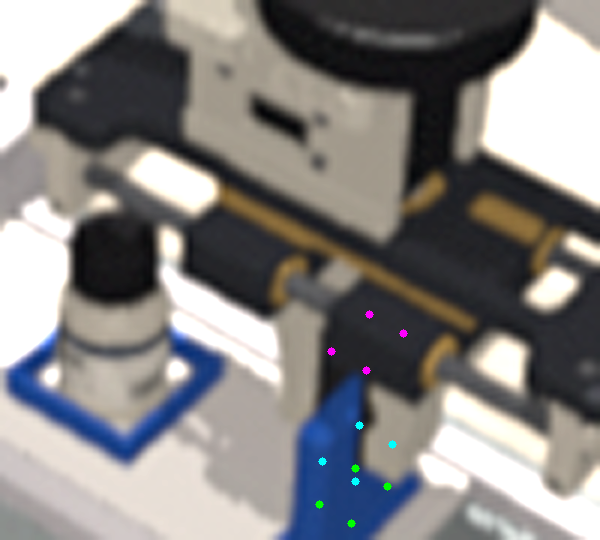

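The tab is pinched (12.1 mm wide) and the bottle is standing at (115,330). I'll firm the grip and slide smoothly along tool +x, which is the base's −y.

Call:
{"method": "step_arm", "body": {"deltas": [[0,0,0,0,0,0,-1],[0,0,0,0,0,0,-1],[0,0,0,1,0,0,-1],[0,0,0,2,0,0,-1],[0,0,0,3,0,0,-1],[0,0,0,3,0,0,-1],[0,0,0,2,0,0,-1]], "squeeze": 20}}

```text
time_s: 18.55
tcp_pos: [0.5197, 0.0391, 0.0359]
eef_rot: [-179.7, 0.0, -77.0]
contact_force: [-0.2, 1.4, -0.3]
gripper_width: 0.0121
```

```bash
python3 - <<'E'
from ov import *
to([.5173+.080*.223,.0495-.080*.975,.036],-77.1)
E
```

```text
t 18.55 tcp [0.5197 0.0391 0.0359] rot [-179.72    0.04  -77.02] F [-0.15  1.4  -0.27] M [ 0.453  0.216 -0.036] w 0.0121 j [ 25.9  15.8 -30.8   0.  -43.1  77. ]
shift mm [69.3831  0.1229 -0.2001]
rotvec [-0.005   0.0008  0.0015]
```

It moves freely at about 1.4 N. Continuing.

Call:
{"method": "step_arm", "body": {"deltas": [[0,0,0,3,0,0,-1],[0,0,0,4,0,0,-1],[0,0,0,4,0,0,-1],[0,0,0,4,0,0,-1],[0,0,0,4,0,0,-1],[0,0,0,4,0,0,-1],[0,0,0,4,0,0,-1],[0,0,0,3,0,0,-1],[0,0,0,3,0,0,-1],[0,0,0,2,0,0,-1]]}}

```text
time_s: 19.55
tcp_pos: [0.5283, 0.0015, 0.0358]
eef_rot: [-179.7, 0.0, -77.1]
contact_force: [-1.0, 0.2, 0.3]
gripper_width: 0.0117
```

```bash
python3 - <<'E'
from ov import *
to([.5173+.080*.223,.0495-.080*.975,.036],-77.1)
im=r.capture("scene"); cv2.imwrite("pics/sl1.png",cv2.resize(im[190:340,220:420],None,fx=4,fy=4,interpolation=cv2.INTER_CUBIC)[:,:,::-1])
E
```

```text
t 19.55 tcp [0.5283 0.0015 0.0358] rot [-179.72    0.04  -77.05] F [-0.99  0.15  0.26] M [0.447 0.168 0.048] w 0.0117 j [ 21.5  16.4 -29.9  -0.  -43.4  81.5]
shift mm [30.7742  0.0636 -0.1781]
rotvec [-0.0049  0.0008  0.0009]
```

View pics/sl1.png

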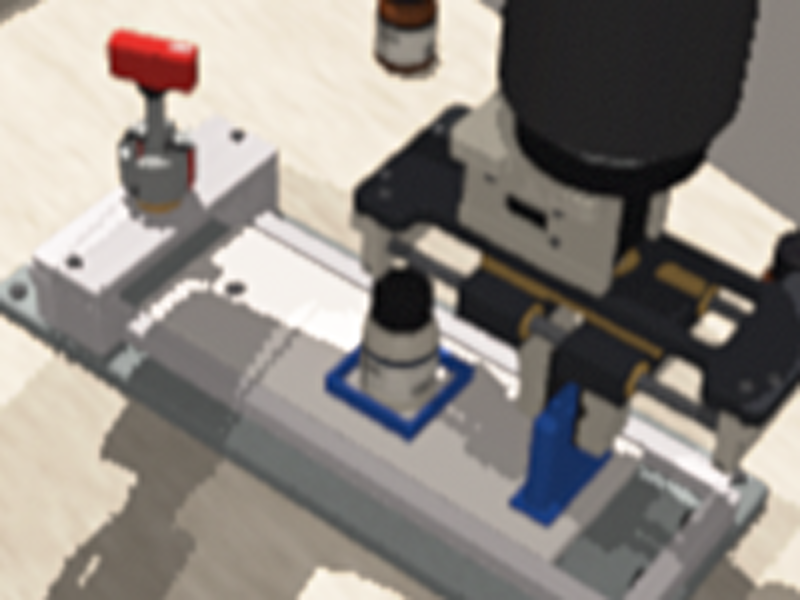

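The carriage is moving with the bottle upright in its nest at (403,340) and the plunger still up. I'll go on and slow down towards the end stop.

Call:
{"method": "step_arm", "body": {"deltas": [[0,0,0,3,0,0,-1],[0,0,0,4,0,0,-1],[0,0,0,4,0,0,-1],[0,0,0,4,0,0,-1],[0,0,0,4,0,0,-1],[0,0,0,3,0,0,-1],[0,0,0,2,0,0,-1],[0,0,0,2,0,0,-1],[0,0,0,1,0,0,-1]]}}

```text
time_s: 20.5
tcp_pos: [0.5349, -0.0273, 0.0358]
eef_rot: [-179.7, 0.0, -77.0]
contact_force: [-0.3, 1.3, 0.2]
gripper_width: 0.012
```

Call:
{"method": "step_arm", "body": {"deltas": [[0,0,0,1,0,0,-1],[0,0,0,1,0,0,-1]]}}

```text
time_s: 20.7
tcp_pos: [0.5352, -0.0286, 0.0358]
eef_rot: [-179.7, 0.1, -77.1]
contact_force: [-4.9, 12.4, 2.8]
gripper_width: 0.0118
```

```bash
python3 - <<'E'
from ov import *
to([.5173+.080*.223,.0495-.080*.975,.036],-77.1)
E
```

```text
t 20.7 tcp [ 0.5352 -0.0286  0.0358] rot [-179.71    0.1   -77.07] F [-4.89 12.45  2.8 ] M [4.359 1.568 0.035] w 0.0118 j [ 17.8  17.1 -28.9  -0.1 -43.8  85.2]
shift mm [-0.14    0.06   -0.2069]
rotvec [-0.0051  0.0017  0.0006]
```

The end stop is reached: 80.1 mm of travel, with the force rising to 12 N. I'll relax and let go.

Call:
{"method": "step_arm", "body": {"deltas": [[0,0,0,0,0,0,-1],[0,0,0,0,0,0,-1]], "squeeze": 6}}

```text
time_s: 20.9
tcp_pos: [0.5352, -0.0284, 0.0358]
eef_rot: [-179.7, 0.1, -77.0]
contact_force: [0.4, 0.5, -0.2]
gripper_width: 0.0117
```

Call:
{"method": "step_arm", "body": {"deltas": [[0,0,0,0,0,0,-0.6],[0,0,0,0,0,0,-0.4],[0,0,0,0,0,0,-0.2],[0,0,0,0,0,0,-0.1],[0,0,0,0,0,0,-0.1]]}}

```text
time_s: 21.4
tcp_pos: [0.5352, -0.0291, 0.0358]
eef_rot: [-179.7, 0.1, -77.0]
contact_force: [0.9, -0.4, -0.1]
gripper_width: 0.0383
```

```bash
python3 - <<'E'
from ov import *
to([.5173+.080*.223,.0495-.080*.975,.036],-77.1)
ov("scene","pics/sl2.png",310,230,100,90,6)
E
```

```text
t 21.4 tcp [ 0.5352 -0.0291  0.0358] rot [-179.73    0.06  -77.04] F [ 0.92 -0.4  -0.09] M [-0.033  0.001 -0.084] w 0.0383 j [ 17.8  17.1 -28.9  -0.1 -43.8  85.2]
shift mm [-0.5786 -0.067  -0.2073]
rotvec [-0.0048  0.001   0.0011]
```

View pics/sl2.png

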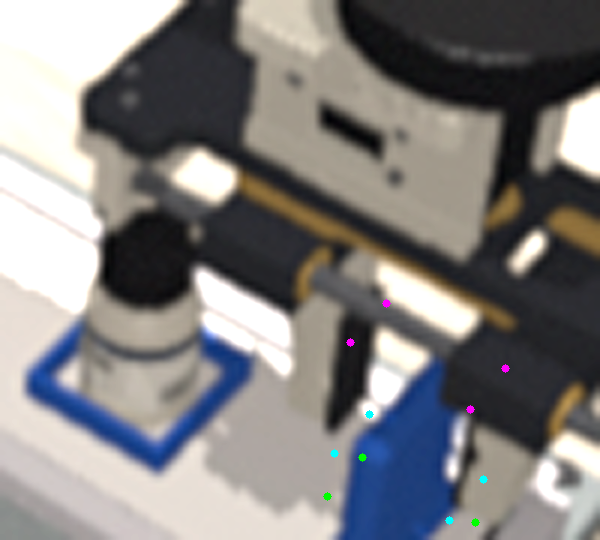

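The jaws are clear on both sides of the tab and the bottle is upright. I'll go straight up.

Call:
{"method": "step_arm", "body": {"deltas": [[0,0,0,0,0,-8,-0.1],[0,0,0,0,0,-15,-0.1],[0,0,0,0,0,-20,-0.1],[0,0,0,0,0,-25,-0.1],[0,0,0,0,0,-30,-0.1],[0,0,0,0,0,-30,-0.1],[0,0,0,0,0,-20,-0.1],[0,0,0,0,0,0,-0.1],[0,0,0,0,0,0,-0.1]]}}

```text
time_s: 22.35
tcp_pos: [0.5339, -0.03, 0.1939]
eef_rot: [-179.7, 0.0, -77.0]
contact_force: [0.1, 0.9, -0.8]
gripper_width: 0.0395
```

```bash
python3 - <<'E'
from ov import *
to()
im=r.capture("scene"); cv2.imwrite("pics/fin_s.png",cv2.resize(im[190:365,210:430],None,fx=3.4,fy=3.4,interpolation=cv2.INTER_CUBIC)[:,:,::-1])
im=r.capture("top"); cv2.imwrite("pics/fin_t.png",cv2.resize(im[130:300,100:420],None,fx=2.5,fy=2.5,interpolation=cv2.INTER_CUBIC)[:,:,::-1])
E
```

```text
t 22.35 tcp [ 0.5339 -0.03    0.1939] rot [-179.67    0.02  -77.03] F [ 0.11  0.87 -0.76] M [-0.021 -0.01   0.069] w 0.0395 j [ 17.8   7.4 -17.8   0.  -64.6  85.2]
```

View pics/fin_s.png

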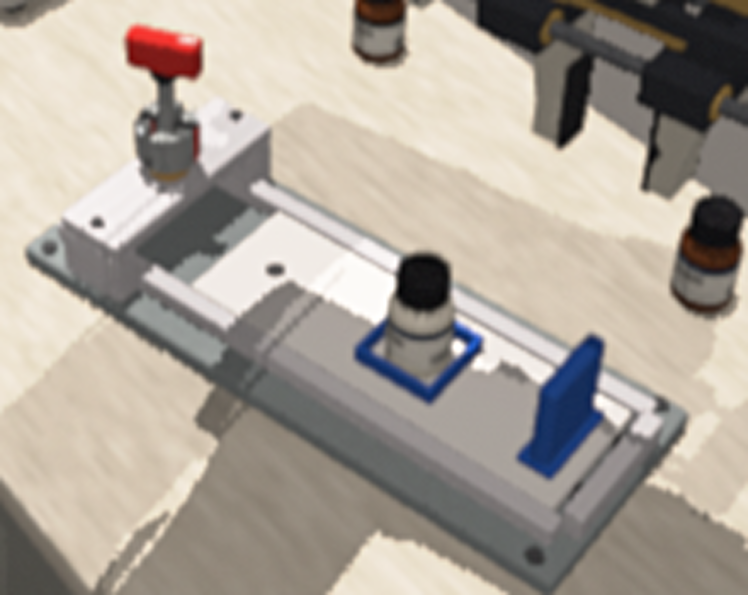

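View pics/fin_t.png

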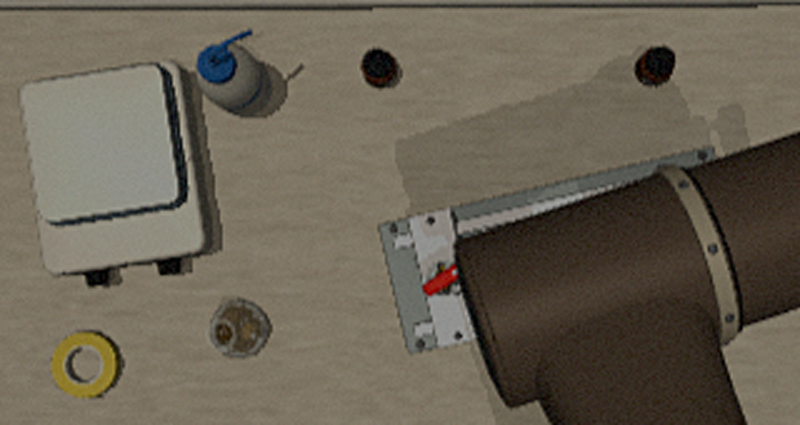

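```bash
python3 - <<'E'
from h import *
a=cv2.imread("pics/scene0.png")[:,:,::-1].copy(); b=r.capture("scene")
P=[]
for im in(a,b):
    for s,c,m in blobs(im,(100,150,50),(130,255,255),300):
        P.append(plane("scene",c,.06)); print(s,c.round(1),P[-1].round(4))
d=P[-1]-P[0]; print("travel mm",np.linalg.norm(d)*1e3, np.degrees(np.arctan2(d[1],d[0])))
E
```

```text
[326 268  23  39 487] [337.9 287.6] [0.508  0.0428 0.06  ]
[363 290  24  40 486] [375.8 310.5] [ 0.524 -0.035  0.06 ]
travel mm 79.49592969617441 -78.40431889278895
```

```bash
python3 -c "
from h import *
print(r.close_job())"
```

```text
the job is handed in; nothing more can be done
None
```

The job is done and handed in at about 22.5 s of the 72 s allowed; `close_job` gave no verdict.

- **Plunger:** I pulled it up about 20.4 mm, where the force rose from about 9 N to 13.7 N (the soft end stop). I backed off, turned it 70° clockwise and lowered it until the pin took the load about 3 mm below the rim. After release, the pictures show it still up with the pin in the red-marked notches.
- **Carriage:** I slid it by the blue tab until it met the end stop at 80.1 mm of arm travel (12 N, then relaxed). The scene camera measured 79.5 mm of tab travel before and after, which agrees within measuring error.
- **Surroundings:** The last pictures show the white bottle upright in its nest. The flask and the two brown bottles look where they were, judged by eye, and the arm is clear of everything.

**Tool height disagreed:** the gripper's real tips sat about 28 mm above the reported TCP. The pictures showed it, and a trial closing that shut above the bar confirmed it. I set the grasp heights from the pictures, so the first close missed the bar without touching it.

**Other disagreement:** with the plunger gripped, the force reading also showed a sideways 2–4 N while pulling, briefly 6 N at the stop, which I did not trace.

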